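# Snap the lid onto the colour-disc case

### The job

Take the loose lid by its handle and fit it on the open disc case on the sloping stand, its snap tabs still raised. Then press down each of the four snap tabs round its rim until it snaps flat and stays, so that the case ends with the lid fully home and all four tabs flat. Leave the scoop, bean trays, mug and bowls on the counter where they stand.

Things in the scene. Friction and masses are not known exactly. Their poses are not given: they have to be found in the camera images.
- case: open aluminium case 126 (its x) x 166 (y) x 40 mm, four brown discs in it, fixed on a wooden stand sloping 25 degrees. Origin: centre of its underside. x points up the slope (about to the robot's right; yaw varies), y level, about away from the robot, z square out of the slope, leaning 25 degrees from vertical to the robot's left. Does not move when pushed
- case_mouth (a point): centre of the case's open mouth in the plane of its rim, 40 mm along z from the case's origin, same axes. Mouth 118 (x) x 158 (y) mm, walls 4 mm; the discs' tops are 18 mm below the rim
- lid: loose lid, 0.3 to 0.55 kg, starts flat on the counter. Aluminium plate 130 (x) x 170 (y) mm, from z = 8 to 14 mm; below it a dark rubber plug 113 x 153 mm (lowest 4 mm: 109 x 149) that enters the case mouth. Origin: centre of the plug's underside, z up. Fits either way round. Seated, its origin is 32 mm from the case's origin along the case's z (plug 8 mm deep), axes parallel
- lid_handle (a point): centre of the lid's dark wooden fin handle, 32 mm above the lid's origin, same axes. Handle 56 mm along the lid's x, 14 mm thick (y), standing 36 mm above the plate (z = 14 to 50 mm of the lid). No tab within 55 mm of it in y
- tab_1 (a joint): steel snap tab on the lid's +x side: 0 = raised as found, outer end 22 degrees (11 mm) up; 0.384 rad = flat, at its stop. Over-centre spring: 4 to 12 N on its outer half, square to the lid (more if the finger drags on it), takes it past the middle (0.19), whence it snaps flat and stays; let go earlier it springs up again
- tab_1_end (a point): middle of the outer end of the tab on the lid's +x side, moves with it. Tab 44 mm wide, 30 long, 3.5 thick; hinge line 41 mm from the lid's centre, 17 mm above its origin. Flat, the tab reaches to 71 mm from the centre, its top 19 mm above the lid's origin
- tab_2 (a joint): steel snap tab on the lid's +y side: 0 = raised as found, outer end 22 degrees (11 mm) up; 0.384 rad = flat, at its stop. Over-centre spring: 4 to 12 N on its outer half, square to the lid (more if the finger drags on it), takes it past the middle (0.19), whence it snaps flat and stays; let go earlier it springs up again
- tab_2_end (a point): middle of the outer end of the tab on the lid's +y side, moves with it. Tab 44 mm wide, 30 long, 3.5 thick; hinge line 61 mm from the lid's centre, 17 mm above its origin. Flat, the tab reaches to 91 mm from the centre, its top 19 mm above the lid's origin
- tab_3 (a joint): steel snap tab on the lid's -x side: 0 = raised as found, outer end 22 degrees (11 mm) up; 0.384 rad = flat, at its stop. Over-centre spring: 4 to 12 N on its outer half, square to the lid (more if the finger drags on it), takes it past the middle (0.19), whence it snaps flat and stays; let go earlier it springs up again
- tab_3_end (a point): middle of the outer end of the tab on the lid's -x side, moves with it. Tab 44 mm wide, 30 long, 3.5 thick; hinge line 41 mm from the lid's centre, 17 mm above its origin. Flat, the tab reaches to 71 mm from the centre, its top 19 mm above the lid's origin
- tab_4 (a joint): steel snap tab on the lid's -y side: 0 = raised as found, outer end 22 degrees (11 mm) up; 0.384 rad = flat, at its stop. Over-centre spring: 4 to 12 N on its outer half, square to the lid (more if the finger drags on it), takes it past the middle (0.19), whence it snaps flat and stays; let go earlier it springs up again
- tab_4_end (a point): middle of the outer end of the tab on the lid's -y side, moves with it. Tab 44 mm wide, 30 long, 3.5 thick; hinge line 61 mm from the lid's centre, 17 mm above its origin. Flat, the tab reaches to 91 mm from the centre, its top 19 mm above the lid's origin
- scoop: loose bystander: cast aluminium bean scoop, 62x186x56 mm, origin under its middle
- tray_light: loose bystander: bright metal sample tray of beans, 98x143x28 mm, origin under its middle
- mug: loose bystander: white mug, 85x116x91 mm, origin under its middle
- bowl: loose bystander: white cupping bowl, 92 mm wide, 62 mm high, origin under its middle

How it is judged:
On the way:
1. the lid lies home on the case with all four tabs still raised (z of lid in the frame of case between 0.029 and 0.0345 m and x of lid in the frame of case between -0.006 and 0.006 m and y of lid in the frame of case between -0.006 and 0.006 m and angle between the z axis of lid and the z axis of case, either way round below 0.04 rad and value of joint each of tab_1, tab_2, tab_3, tab_4 below 0.12 rad), for 0.2 s.
At the end, for the whole second after the job is handed in: The lid rests home on the case: its origin 29 to 34.5 mm above the case's origin along the case's z and within 6 mm along its x and y, its plate within 0.04 rad of parallel with the case; all four tab joints above 0.33 rad; lid at rest (z of lid in the frame of case between 0.029 and 0.0345 m and x of lid in the frame of case between -0.006 and 0.006 m and y of lid in the frame of case between -0.006 and 0.006 m and angle between the z axis of lid and the z axis of case, either way round below 0.04 rad and value of joint each of tab_1, tab_2, tab_3, tab_4 above 0.33 rad and linear speed of lid below 0.02 m/s); the robot touches nothing.
It fails at once if the scoop on the counter is pushed more than 40 mm (distance of scoop from where it was at the start of the episode above 0.04 m).
It fails at once if the tray_light on the counter is pushed more than 40 mm (distance of tray_light from where it was at the start of the episode above 0.04 m).
It fails at once if the mug on the counter is pushed more than 40 mm (distance of mug from where it was at the start of the episode above 0.04 m).
It fails at once if the bowl on the counter is pushed more than 40 mm (distance of bowl from where it was at the start of the episode above 0.04 m).
It also fails if it takes over 70 s, if anything falls off the work surface, if the arm or the gripper's body presses on something with over 40 N, if the wrist force passes 120 N, or if a joint passes its speed limit or range.

### The arm

A 7-joint arm with a two-finger parallel gripper is mounted at the origin on a cart in front of the work surface, level with it; the furniture and walls round the work are solid. World frame = base frame: x ahead of the robot, y to its left, z up, the work surface at z = 0. Lengths are in m, angles in rad, forces in N, time in s.
With the tool pointing down it reaches from about 0.425 to 0.95 m from the base axis. Payload 16.7 kg.
Tool frame: the origin (TCP) lies on the front face of the gripper's body, between the roots of the fingers; the fingertips stand 97 mm ahead of it and the grasp point (between the pads) lies hold_point_z ahead of it (hold_point_z is the distance from the TCP to the grasp point, in m); z points along the fingers, x is the direction in which the jaws open and shut, and the axes are right-handed (so a half turn about z gives the same grasp; the last joint's range is limited). The gripper opens to 94 mm and grips with 3 to 60 N. Pads are 16 mm wide; open, the fingers measure 119 mm over their backs; the gripper's body (75 mm by 177 mm) begins 78 mm behind the grasp point.
Start: joints at [1.02, 0.426, 0.074, 1.606, -0.034, 1.111, -0.067], TCP at [0.264, -0.621, 0.303] pointing down, gripper open.
Joint ranges: [-2.85, 2.85], [-0.5, 2.14], [-1.23, 1.37], [0.21, 2.46], [-1.02, 4.16], [0.16, 2.05], [-2.73, 2.73]. Speed limits (rad/s): [1.89, 1.89, 2.39, 2.39, 3.01, 3.01, 3.01].

### API

Orientations are given as a unit quaternion [x, y, z, w].
In Python, from plant import * gives the robot as it stands.
- The arm moves only by the tool move_arm, never from a script. Its argument "deltas" is text: rows parted by semicolons, each of 7 numbers parted by spaces: the opening, from -1 (shut) to 1 (fully open), then the shift along the tool's x, y, z in cm, then the turn, a rotation vector about the tool's x, y, z in rad. A call has 1 to 8 rows; each row is the pose to reach, as a shift and turn from the pose commanded when the call began, along the tool's axes at that moment; what a row does not reach only later rows make up. A row lasts 1/12 s, in which the tool goes at most 41.7 mm and 7.16 degrees, less where a joint would pass 70% of its speed; a pose out of reach is approached as far as the arm can. A call with a gripper value outside its range is refused whole. The fingers move at their own pace and stop on an object; the grip force is fixed at half the most. Time passes only in rows, so rows that repeat a pose let the fingers close. It gives the time, the measured TCP pose, the force and the opening at its end, in the units of the state.
- observe(): the state, without advancing time (a new reading comes with each control period).
- camera(name): name is "scene" or "top" or "wrist"; returns a dict with "pixels" (384x512x3 uint8, red, green, blue), "fx", "fy", "cx", "cy" (pixels), "cam_to_world" (4x4, takes a point from camera to world coordinates). Camera axes: x right, y up, looking along -z (the intrinsics and any distortion apply to the point x, -y, -z); pixel columns grow to the right and rows downward; lengths in m; the calibration is good to about 2 mm. The wrist camera is an equidistant fisheye: a pixel r from the principal point sees the ray r / f radians off the axis. A picture is of the moment at which its call begins. There is no depth.
- close_job(): hands the job in, once; it reports no verdict.
The state is a dict: "clock": time; "q": joint angles; "joint_vel": joint speeds; "joint_efforts": joint torques, N m; "ee_pos": TCP position; "tcp_rot": TCP orientation; "contact_force": force on the tool from outside, world axes, zero at the start; "torque": the same for the moment, N m; "opening": finger opening in m.
Only numpy, scipy, OpenCV 4.12 (cv2) and the standard library are available. Lean on these libraries where they do the work, as an engineer would, in place of code of your own. Each camera call takes 0.05 s, during which the arm holds its last target.

## Working session

There is one attempt and no reset: what is moved stays moved. The work goes in short steps, Python scripts to look and compute and a tool call to move; the robot and the scene stay as the last step left them, time stands still between calls to the robot, and variables do not carry over. Pictures are saved under pics/ and viewed, and the job is handed in when it is done.

Besides the shell and the picture viewer there is one more tool, called after "Request:" as name(argument=value, ...) on one line, values as JSON. move_arm: Moves the arm, as the interface text tells. Its arguments: {"type":"object","properties":{"deltas":{"type":"string"}},"required":["deltas"]}

```bash
mkdir -p pics; python3 - <<'E'
from plant import *
import cv2,json
s=observe(); print(s)
import pickle
d={}
for n in("scene","top","wrist"):
    c=camera(n); d[n]=c
    cv2.imwrite(f"pics/{n}0.png",c["pixels"][:,:,::-1]); print(n,c["fx"],c["fy"],c["cx"],c["cy"],[k for k in c],c["cam_to_world"].round(4).tolist() if hasattr(c["cam_to_world"],'round') else c["cam_to_world"])
pickle.dump(d,open("d0.pkl","wb"))
E
```

```text
{'clock': 0.0, 'q': array([ 1.01951106,  0.42672502,  0.07381858,  1.60657737, -0.03410036,
        1.11080007, -0.067113  ]), 'joint_vel': array([-0.00056248, -0.00042886,  0.00017649, -0.00063129, -0.00171495,
        0.00160269, -0.0002173 ]), 'joint_efforts': array([-3.96778505e-04, -9.35817862e+01,  3.66602741e+00, -4.54198444e+01,
       -4.88959649e-02,  2.01595598e-02,  1.60850059e-04]), 'ee_pos': array([ 0.26384738, -0.62096762,  0.30199231]), 'tcp_rot': array([ 8.33980868e-01, -5.51793006e-01, -5.42431581e-04, -3.11998005e-04]), 'contact_force': array([-0.58619833, -0.18618224,  1.53043289]), 'torque': array([ 0.04305811,  0.03865308, -0.00525841]), 'opening': 0.0940043610547538}
scene 415.64052106391466 415.64052106391466 258.27775555160014 190.68990409311454 ['pixels', 'fx', 'fy', 'cx', 'cy', 'cam_to_world'] [[-0.5161, 0.3889, -0.7632, -0.3788], [-0.8563, -0.2564, 0.4483, 0.6585], [-0.0214, 0.8849, 0.4653, 0.6625], [0.0, 0.0, 0.0, 1.0]]
top 362.6654337828986 362.6654337828986 258.01508717974156 199.41917454755878 ['pixels', 'fx', 'fy', 'cx', 'cy', 'cam_to_world'] [[-0.0203, 0.9752, -0.2205, 0.2602], [-0.9998, -0.0195, 0.0057, 0.1259], [0.0012, 0.2206, 0.9754, 1.3548], [0.0, 0.0, 0.0, 1.0]]
wrist 297.3186396354542 297.3186396354542 256.1913354346237 187.48535151447425 ['pixels', 'fx', 'fy', 'cx', 'cy', 'cam_to_world'] [[0.3921, 0.8923, 0.2237, 0.3297], [-0.9199, 0.3807, 0.094, -0.5931], [-0.0013, -0.2426, 0.9701, 0.3846], [0.0, 0.0, 0.0, 1.0]]
```

View pics/scene0.png

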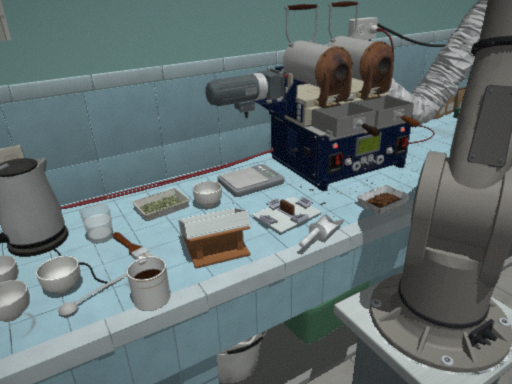

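View pics/top0.png

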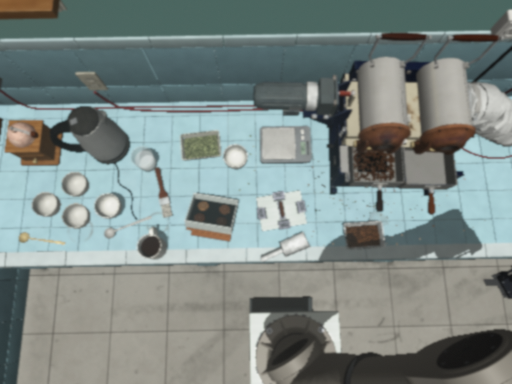

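View pics/wrist0.png

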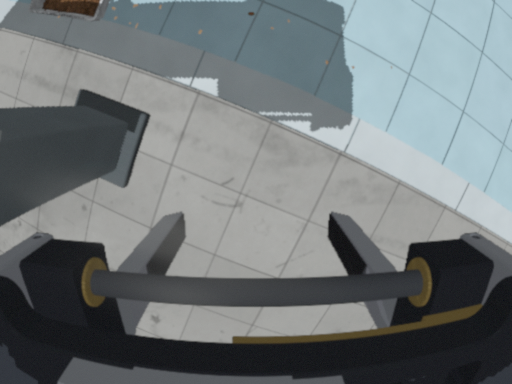

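```bash
ls; python3 - <<'E'
import cv2
a=cv2.imread("pics/top0.png")
cv2.imwrite("pics/topcrop_lid.png",cv2.resize(a[130:270,160:300],None,fx=4,fy=4,interpolation=2))
E
```

```text
d0.pkl
pics
```

View pics/topcrop_lid.png

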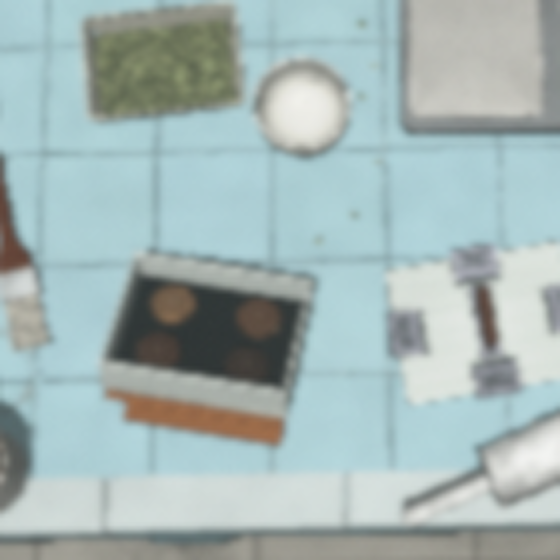

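```bash
python3 - <<'E'
import plant; print([n for n in dir(plant) if not n.startswith('_')]); print(getattr(plant,'hold_point_z',None))
import cv2
a=cv2.imread("pics/top0.png")
cv2.imwrite("pics/topcase.png",cv2.resize(a[180:250,175:315],None,fx=5.5,fy=5.5,interpolation=2))
a=cv2.imread("pics/scene0.png")
cv2.imwrite("pics/scenecrop.png",cv2.resize(a[170:280,170:350],None,fx=4.4,fy=4.4,interpolation=2))
E
```

```text
['IKError', 'camera', 'close_job', 'hold_point_z', 'observe']
0.0784
```

View pics/topcase.png

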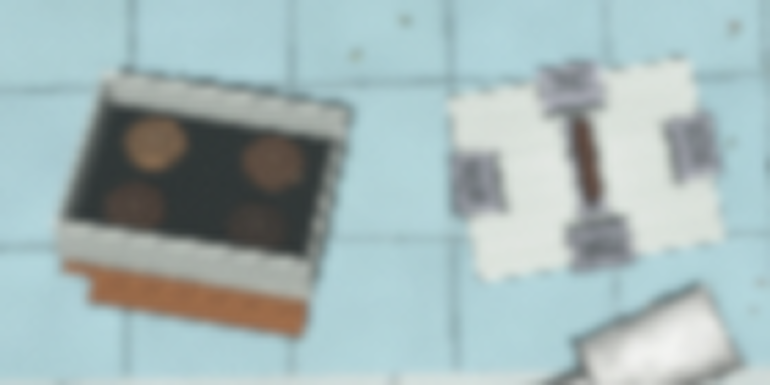

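View pics/scenecrop.png

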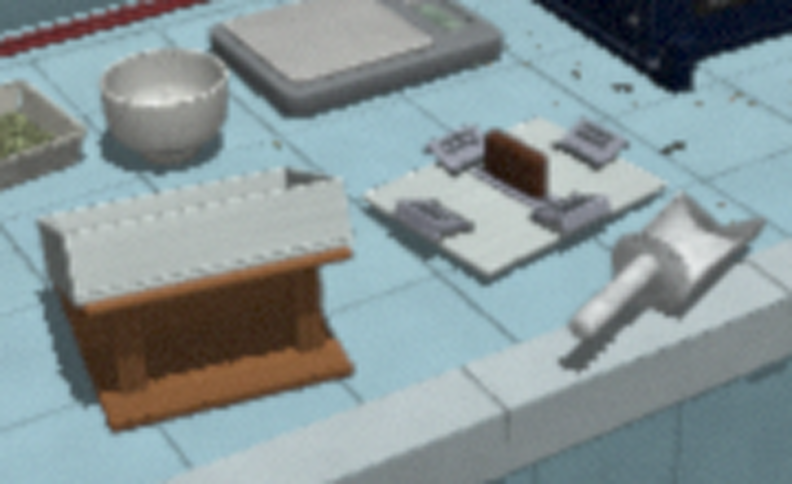

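```bash
cat > h.py <<'E'
import numpy as np, cv2, pickle
from scipy.spatial.transform import Rotation as R
def ray(c,u,v,fish=False):
    x=(u-c["cx"]);y=(v-c["cy"])
    if fish:
        r=np.hypot(x,y); th=r/c["fx"]; k=np.sin(th)/max(r,1e-9)
        d=np.array([x*k,-y*k,-np.cos(th)])
    else: d=np.array([x/c["fx"],-y/c["fy"],-1.])
    M=np.array(c["cam_to_world"]); return M[:3,3],M[:3,:3]@d/np.linalg.norm(d)
def onplane(c,u,v,z,fish=False):
    o,d=ray(c,u,v,fish); return o+d*(z-o[2])/d[2]
def proj(c,P,fish=False):
    M=np.array(c["cam_to_world"]); p=(np.atleast_2d(P)-M[:3,3])@M[:3,:3]
    X=np.stack([p[:,0],-p[:,1]],1); Z=-p[:,2]
    if fish:
        r=np.hypot(X[:,0],X[:,1]); th=np.arctan2(r,Z); return X/np.maximum(r,1e-9)[:,None]*th[:,None]*c["fx"]+[c["cx"],c["cy"]]
    return X/Z[:,None]*c["fx"]+[c["cx"],c["cy"]]
E
python3 - <<'E'
from h import *
d=pickle.load(open("d0.pkl","rb")); T=d["top"]; S=d["scene"]
f=lambda p:(np.array(p)+.5)/5.5-.5+[175,180]
# plate corners in topcase crop
for p in [(450,98),(690,60),(725,240),(482,280)]: print(onplane(T,*f(p),.014).round(3))
print("handle",[onplane(T,*f(p),.05).round(3) for p in[(577,118),(597,200)]])
print("case rim guess",[onplane(T,*f(p),.13).round(3) for p in[(115,70),(350,105),(308,262),(62,222)]])
def tri(a,b):
    o1,d1=ray(T,*a);o2,d2=ray(S,*b)
    A=np.stack([d1,-d2],1); t=np.linalg.lstsq(A,o2-o1,rcond=None)[0]
    p,q=o1+t[0]*d1,o2+t[1]*d2; return ((p+q)/2).round(3),np.linalg.norm(p-q).round(4)
g=lambda p:(np.array(p)+.5)/4.4-.5+[170,170]
# near wall rim corners: top (62,222) & (312,258); scene (40,218) & (340,178)
print(tri(f((62,222)),g((40,218)))); print(tri(f((312,258)),g((345,178))));print(tri(f((350,105)),g((287,170))))
E
```

```text
[0.571 0.124 0.014]
[ 0.595 -0.043  0.014]
[ 0.469 -0.061  0.014]
[0.445 0.105 0.014]
handle [array([0.547, 0.039, 0.05 ]), array([0.491, 0.028, 0.05 ])]
case rim guess [array([0.567, 0.336, 0.13 ]), array([0.541, 0.187, 0.13 ]), array([0.442, 0.214, 0.13 ]), array([0.47 , 0.367, 0.13 ])]
(array([0.475, 0.376, 0.124]), np.float64(0.0184))
(array([0.445, 0.21 , 0.114]), np.float64(0.0058))
(array([0.557, 0.19 , 0.058]), np.float64(0.0019))
```

Request:
move_arm(deltas="1 -25 -24.5 0 0 0 0;1 -25 -24.5 0 0 0 0;1 -25 -24.5 0 0 0 0;1 -25 -24.5 0 0 0 0;1 -25 -24.5 0 0 0 0;1 -25 -24.5 0 0 0 0;1 -25 -24.5 0 0 0 0;1 -25 -24.5 0 0 0 0")

```text
clock: 0.82
ee_pos: [0.3857, -0.3089, 0.3027]
tcp_rot: [0.834, -0.552, 0.0, 0.0]
contact_force: [1.4, -0.3, 0.1]
opening: 0.0937
```

Request:
move_arm(deltas="1 -26.3 -25.7 0 0 0 0.2;1 -26.3 -25.7 0 0 0 0.2;1 -26.3 -25.7 0 0 0 0.2;1 -26.3 -25.7 0 0 0 0.2;1 -26.3 -25.7 0 0 0 0.2;1 -26.3 -25.7 0 0 0 0.2;1 -26.3 -25.7 0 0 0 0.2;1 -26.3 -25.7 0 0 0 0.2")

```text
clock: 1.48
ee_pos: [0.5037, -0.007, 0.3028]
tcp_rot: [0.775, -0.632, 0.0, -0.0]
contact_force: [0.6, -0.9, -1.2]
opening: 0.0936
```

Request:
move_arm(deltas="1 -1 -1 0 0 0 0;1 -1 -1 0 0 0 0;1 -1 -1 0 0 0 0")

```text
clock: 1.73
ee_pos: [0.5112, 0.0034, 0.3023]
tcp_rot: [0.775, -0.632, -0.0, 0.0]
contact_force: [-0.1, -0.6, -0.0]
opening: 0.0939
```

```bash
python3 - <<'E'
from plant import *
import cv2,pickle
s=observe(); c=camera("wrist"); 
cv2.imwrite("pics/w1.png",c["pixels"][:,:,::-1]); pickle.dump((s,c),open("w1.pkl","wb"))
print(s["clock"],s["ee_pos"],s["tcp_rot"]); print(c["cam_to_world"].round(3))
E
```

```text
1.7333 [0.51124696 0.00342578 0.30234647] [ 7.75264772e-01 -6.31636272e-01 -3.37620850e-04  1.97746751e-04]
[[ 0.203  0.95   0.238  0.581]
 [-0.979  0.197  0.049  0.018]
 [-0.001 -0.243  0.97   0.385]
 [ 0.     0.     0.     1.   ]]
```

View pics/w1.png

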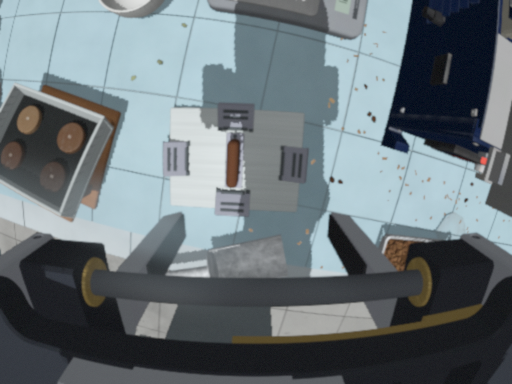

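```bash
python3 - <<'E'
import cv2
a=cv2.imread("pics/w1.png")
cv2.imwrite("pics/w1lid.png",cv2.resize(a[90:225,155:320],None,fx=4.4,fy=4.4,interpolation=2))
cv2.imwrite("pics/w1case.png",cv2.resize(a[75:225,0:130],None,fx=4,fy=4,interpolation=2))
E
```

```text
(no output)
```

View pics/w1lid.png

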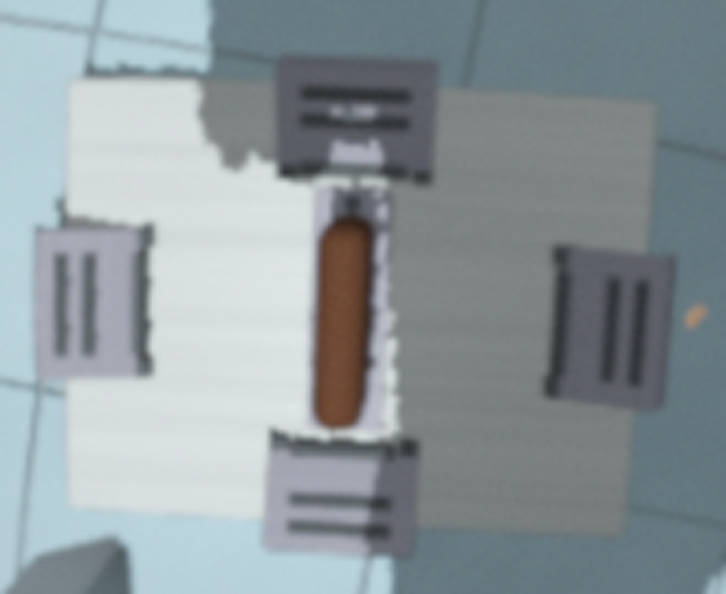

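View pics/w1case.png

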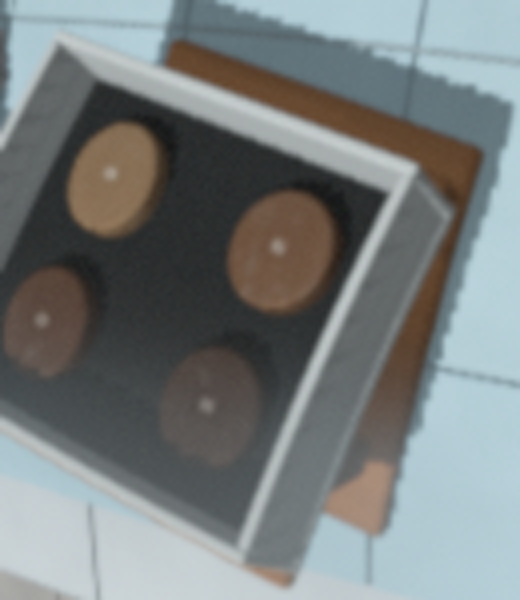

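```bash
python3 - <<'E'
from h import *
s,c=pickle.load(open("w1.pkl","rb"))
f=lambda p:(np.array(p)+.5)/4.4-.5+[155,90]
P=np.array([onplane(c,*f(p),.014,True) for p in[(68,80),(657,101),(622,537),(68,508)]])
print(P.round(4),P.mean(0), [np.linalg.norm(P[i]-P[i-3]).round(4) for i in range(4)])
v=P[0]+P[3]-P[1]-P[2]; print("lid y ang",np.degrees(np.arctan2(v[1],v[0])))
v=P[0]+P[1]-P[2]-P[3]; print("lid x ang",np.degrees(np.arctan2(v[1],v[0])))
print("handle",[onplane(c,*f(p),.05,True).round(4) for p in[(345,216),(338,428)]])
Rt=R.from_quat(s["tcp_rot"]).as_matrix(); print(Rt.round(3))
C=P.mean(0)
tgt=np.array([C[0],C[1],.036+.0784]); print("delta tool cm",(Rt.T@(tgt-s["ee_pos"])*100).round(2))
E
```

```text
[[ 0.5699  0.1275  0.014 ]
 [ 0.5963 -0.0392  0.014 ]
 [ 0.4686 -0.0589  0.014 ]
 [ 0.4427  0.1079  0.014 ]] [0.51937076 0.03432473 0.014     ] [np.float64(0.1688), np.float64(0.1293), np.float64(0.1688), np.float64(0.1287)]
lid y ang 98.913360644083
lid x ang 8.731089679048818
handle [array([0.5492, 0.0383, 0.05  ]), array([0.4938, 0.0296, 0.05  ])]
[[ 0.202 -0.979 -0.001]
 [-0.979 -0.202  0.   ]
 [-0.     0.001 -1.   ]]
delta tool cm [-2.86 -1.43 18.79]
```

Request:
move_arm(deltas="1 -2.9 -1.4 10 0 0 0.05;1 -2.9 -1.4 10 0 0 0.05;1 -2.9 -1.4 10 0 0 0.05;1 -2.9 -1.4 14 0 0 0.05;1 -2.9 -1.4 16 0 0 0.05;1 -2.9 -1.4 18 0 0 0.05;1 -2.9 -1.4 18.5 0 0 0.05;1 -2.9 -1.4 18.5 0 0 0.05")

```text
clock: 2.45
ee_pos: [0.5183, 0.0328, 0.1167]
tcp_rot: [0.758, -0.652, -0.001, 0.001]
contact_force: [-0.1, 0.3, 0.0]
opening: 0.0939
```

```bash
python3 - <<'E'
from plant import *
import cv2,pickle
s=observe(); c=camera("wrist"); 
cv2.imwrite("pics/w2.png",c["pixels"][:,:,::-1]); pickle.dump((s,c),open("w2.pkl","wb"))
print(s["clock"],s["ee_pos"],s["tcp_rot"])
E
```

```text
2.45 [0.51832206 0.03281574 0.11672669] [ 0.75819253 -0.65202941 -0.00077564  0.00106373]
```

View pics/w2.png

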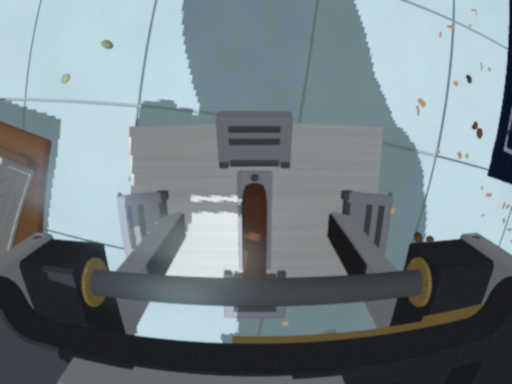

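Request:
move_arm(deltas="-1 0 0 0 0 0 0;-1 0 0 0 0 0 0;-1 0 0 0 0 0 0;-1 0 0 0 0 0 0;-1 0 0 0 0 0 0;-1 0 0 0 0 0 0;-1 0 0 0 0 0 0;-1 0 0 0 0 0 0")

```text
clock: 3.17
ee_pos: [0.5192, 0.0341, 0.1177]
tcp_rot: [0.759, -0.651, -0.0, -0.0]
contact_force: [0.4, 0.5, 0.4]
opening: 0.0442
```

Request:
move_arm(deltas="-1 0 0 -3 0 0 0;-1 0 0 -7 0 0 0;-1 0 0 -11 0 0 0;-1 0 0 -15 0 0 0;-1 0 0 -18 0 0 0;-1 0 0 -18 0 0 0;-1 0 0 -18 0 0 0;-1 0 0 -18 0 0 0")

```text
clock: 3.83
ee_pos: [0.5189, 0.0339, 0.2973]
tcp_rot: [0.759, -0.652, -0.0, 0.0]
contact_force: [-1.4, -0.2, -0.8]
opening: 0.0003
```

```bash
python3 - <<'E'
from plant import *
import cv2,pickle
s=observe(); d={n:camera(n) for n in("wrist","top","scene")}
for n in d: cv2.imwrite(f"pics/{n}3.png",d[n]["pixels"][:,:,::-1])
pickle.dump((s,d),open("d3.pkl","wb"))
print(s["clock"],s["ee_pos"],s["tcp_rot"],s["opening"],s["contact_force"])
a=cv2.imread("pics/top3.png")
cv2.imwrite("pics/top3c.png",cv2.resize(a[180:260,175:315],None,fx=5.5,fy=5.5,interpolation=2))
a=cv2.imread("pics/scene3.png")
cv2.imwrite("pics/scene3c.png",cv2.resize(a[190:280,160:290],None,fx=6,fy=6,interpolation=2))
E
```

```text
3.8333 [0.51886883 0.03393882 0.29728275] [ 7.58631143e-01 -6.51520343e-01 -7.80057606e-05  1.57368449e-04] 0.00031898133462766865 [-1.44988646 -0.21359183 -0.81543928]
```

View pics/wrist3.png

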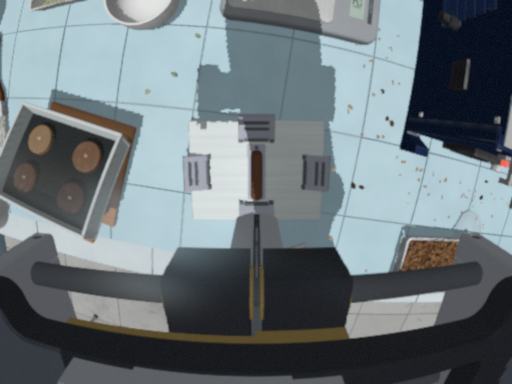

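View pics/scene3c.png

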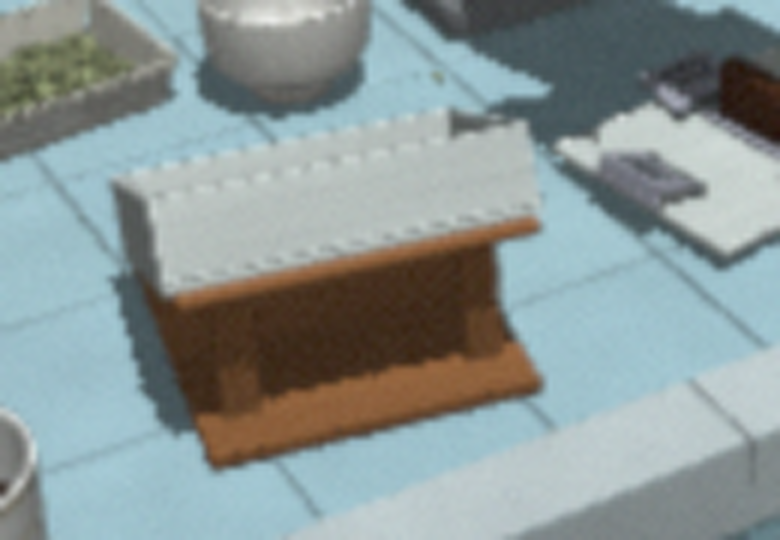

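View pics/top3c.png

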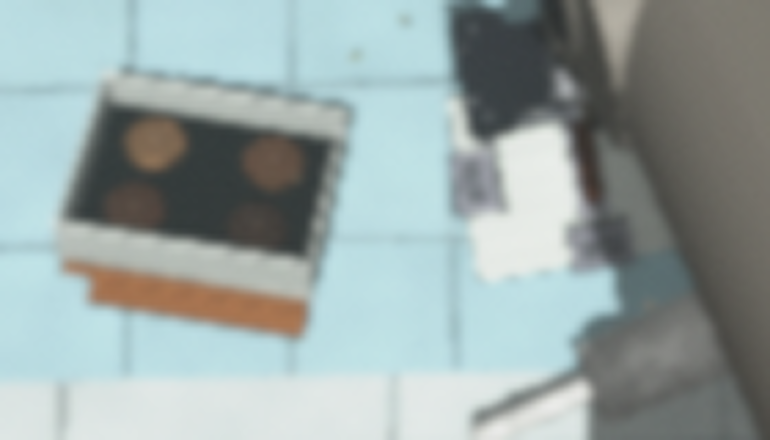

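Request:
move_arm(deltas="1 -24.8 3.3 -2 0 0 0;1 -24.8 3.3 -2 0 0 0;1 -24.8 3.3 -2 0 0 0;1 -24.8 3.3 -2 0 0 0;1 -24.8 3.3 -2 0 0 0;1 -24.8 3.3 -2 0 0 0;1 -24.8 3.3 -2 0 0 0;1 -24.8 3.3 -2 0 0 0")

```text
clock: 4.65
ee_pos: [0.4478, 0.2765, 0.3169]
tcp_rot: [0.76, -0.65, -0.001, 0.0]
contact_force: [0.5, -0.8, -0.3]
opening: 0.0501
```

Request:
move_arm(deltas="1 0 0 0 0 0 0;1 0 0 0 0 0 0;1 0 0 0 0 0 0")

```text
clock: 4.9
ee_pos: [0.4496, 0.2729, 0.3173]
tcp_rot: [0.758, -0.652, -0.0, 0.0]
contact_force: [1.2, -0.9, -0.5]
opening: 0.0703
```

```bash
python3 - <<'E'
from plant import *
import cv2,pickle
s=observe(); c=camera("wrist"); 
cv2.imwrite("pics/w4.png",c["pixels"][:,:,::-1]); pickle.dump((s,c),open("w4.pkl","wb"))
print(s["clock"],s["ee_pos"],s["tcp_rot"],s["opening"])
E
```

```text
4.9 [0.44957746 0.27286581 0.31726893] [ 7.57970563e-01 -6.52288622e-01 -1.31206533e-05  4.23075936e-04] 0.07034975631416197
```

View pics/w4.png

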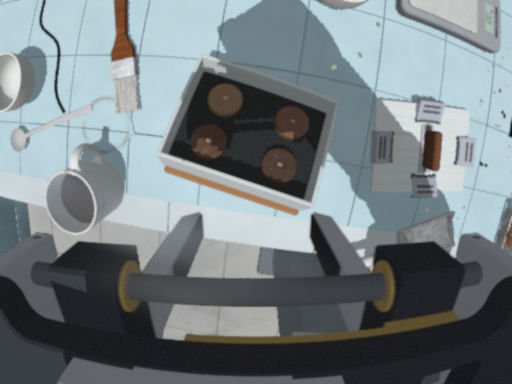

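```bash
python3 - <<'E'
import cv2
a=cv2.imread("pics/w4.png")
cv2.imwrite("pics/w4case.png",cv2.resize(a[50:220,155:345],None,fx=4.1,fy=4.1,interpolation=2)[:600])
a=cv2.imread("pics/w4.png")
cv2.imwrite("pics/w4caseB.png",cv2.resize(a[140:220,155:345],None,fx=4.1,fy=4.1,interpolation=2)[:600])
E
```

```text
(no output)
```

View pics/w4case.png

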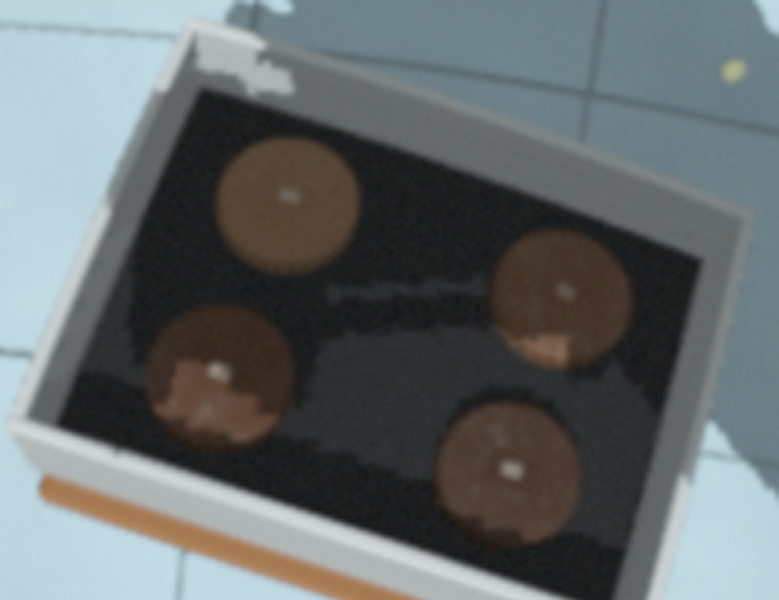

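View pics/w4caseB.png

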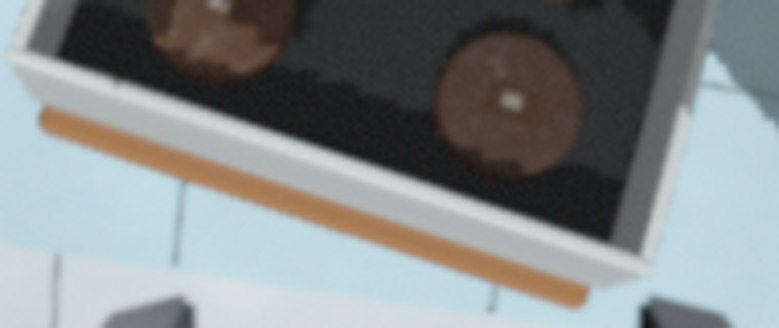

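```bash
cat > fit.py <<'E'
from h import *
from scipy.optimize import least_squares
d0=pickle.load(open("d0.pkl","rb")); w4=pickle.load(open("w4.pkl","rb"))[1]; w1=pickle.load(open("w1.pkl","rb"))[1]
cor=np.array([[-63,-83,0],[-63,83,0],[63,83,0],[63,-83,0]])/1e3
g=lambda ps,s,o:(np.array(ps,float)+.5)/s-.5+np.array(o)
obs=[("w4",w4,True,g([(190,22),(750,215),(652,640),(12,425)],4.1,(155,50)),[0,1,2,3],1.),
("w1",w1,True,g([(60,35),(415,165),(245,555)],4,(0,75)),[0,1,2],1.),
("top",d0["top"],False,g([(115,70),(352,103),(312,258),(62,222)],5.5,(175,180)),[0,1,2,3],1.),
("scene",d0["scene"],False,g([(115,182),(455,110),(528,122),(152,195)],6,(160,190)),[0,1,2,3],1.)]
def frame(p):
    th=p[3];t=p[4]
    up=np.array([np.cos(th),np.sin(th),0]); x=up*np.cos(t)+np.array([0,0,np.sin(t)]); z=-up*np.sin(t)+np.array([0,0,np.cos(t)])
    return np.stack([x,np.cross(z,x),z],1)
def res(p,use=obs,full=False):
    M=frame(p); r=[]
    for n,c,fi,uv,ix,w in use: r.append((proj(c,cor[ix]@M.T+p[:3],fi)-uv)*w)
    if full: return r
    r=np.concatenate([a.ravel() for a in r]); return np.append(r,(p[4]-np.radians(25))/np.radians(.5))
def run(use): return least_squares(res,[.5,.28,.09,np.pi-.2,np.radians(25)],args=(use,)).x
if __name__=="__main__":
    for u in ([obs[0]],obs[:2],obs[2:],obs):
        p=run(u); print([o[0] for o in u],p[:3].round(4),np.degrees(p[3:]).round(2))
    p=run(obs)
    for o,r in zip(obs,res(p,obs,True)): print(o[0],r.round(1).tolist())
    np.save("case.npy",p)
E
python3 fit.py
```

```text
['w4'] [0.5101 0.2846 0.0868] [169.8   25.23]
['w4', 'w1'] [0.5101 0.2852 0.0891] [169.95  25.33]
['top', 'scene'] [0.5157 0.2796 0.0862] [169.66  25.23]
['w4', 'w1', 'top', 'scene'] [0.5104 0.2843 0.0901] [169.93  25.56]
w4 [[0.1, -0.7], [1.4, -0.9], [0.4, 0.2], [-0.8, 1.0]]
w1 [[0.7, -1.2], [2.0, -0.8], [0.4, 1.5]]
top [[-2.5, 0.7], [-0.9, 1.6], [-0.0, 1.8], [-2.0, 1.0]]
scene [[-1.5, -0.3], [-0.9, -0.2], [-0.5, -0.1], [-1.1, 1.1]]
```

```bash
cat >> h.py <<'E'
def caseT(p):
    from fit import frame
    M=frame(p); return M, np.array(p[:3])
def toolR(M): return np.stack([M[:,1],M[:,0],-M[:,2]],1)
def delta(s,pos,Rt):
    Rc=R.from_quat(s["tcp_rot"]).as_matrix()
    print("shift cm",(Rc.T@(np.array(pos)-s["ee_pos"])*100).round(2),"rot",R.from_matrix(Rc.T@Rt).as_rotvec().round(3), "target",np.round(pos,4))
E
python3 - <<'E'
from h import *
from plant import *
p=np.load("case.npy"); M,m=caseT(p); print(M.round(3))
s=observe(); c=pickle.load(open("w4.pkl","rb"))
Rc=R.from_quat(c[0]["tcp_rot"]).as_matrix(); T=c[1]["cam_to_world"]
print("cam in tool",Rc.T@(T[:3,3]-c[0]["ee_pos"]), Rc.T@T[:3,:3])
delta(s,m+M@[.05,0,.25],toolR(M))
E
```

```text
[[-0.888 -0.175  0.425]
 [ 0.158 -0.985 -0.075]
 [ 0.431  0.     0.902]]
cam in tool [-0.00025548 -0.07144493 -0.08254837] [[ 9.99999110e-01 -1.31957244e-03  1.95365755e-04]
 [-1.23275244e-03 -9.70123736e-01 -2.42607535e-01]
 [ 5.09667174e-04  2.42607079e-01 -9.70124500e-01]]
shift cm [  1.8  -12.13  -1.98] rot [-0.442 -0.073  0.32 ] target [0.5722 0.2733 0.3372]
```

Request:
move_arm(deltas="1 1.8 -12 -2 -0.44 -0.07 0.32;1 1.8 -12 -2 -0.44 -0.07 0.32;1 1.8 -12 -2 -0.44 -0.07 0.32;1 1.8 -12 -2 -0.44 -0.07 0.32;1 1.8 -12 -2 -0.44 -0.07 0.32;1 1.8 -12 -2 -0.44 -0.07 0.32;1 1.8 -12 -2 -0.44 -0.07 0.32;1 1.8 -12 -2 -0.44 -0.07 0.32")

```text
clock: 5.62
ee_pos: [0.57, 0.2746, 0.3381]
tcp_rot: [-0.628, 0.747, 0.167, -0.142]
contact_force: [-0.9, -0.2, -0.5]
opening: 0.094
```

```bash
python3 - <<'E'
from plant import *
import cv2,pickle
s=observe(); c=camera("wrist"); 
cv2.imwrite("pics/w5.png",c["pixels"][:,:,::-1]); pickle.dump((s,c),open("w5.pkl","wb"))
print(s["clock"],s["ee_pos"],s["tcp_rot"],s["opening"],s["q"].round(3),s["joint_vel"].round(3))
E
```

```text
5.6167 [0.56997684 0.27458481 0.3380667 ] [-0.62818598  0.74660524  0.16709834 -0.14156674] 0.09395849722828643 [-0.151  0.545 -0.445  1.431 -0.069  1.542 -2.306] [-0.007 -0.017 -0.003  0.    -0.001  0.004 -0.002]
```

View pics/w5.png

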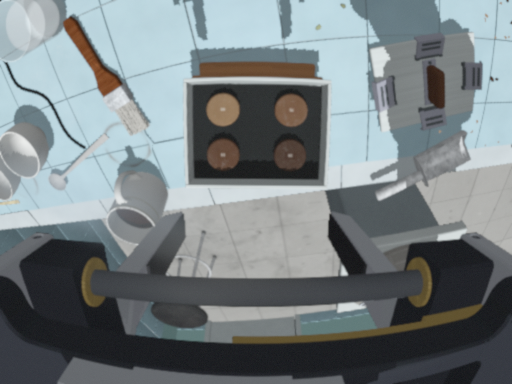

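```bash
python3 - <<'E'
import cv2
a=cv2.imread("pics/w5.png")
cv2.imwrite("pics/w5case.png",cv2.resize(a[60:205,170:345],None,fx=4.4,fy=4.1,interpolation=2)[:600])
E
```

```text
(no output)
```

View pics/w5case.png

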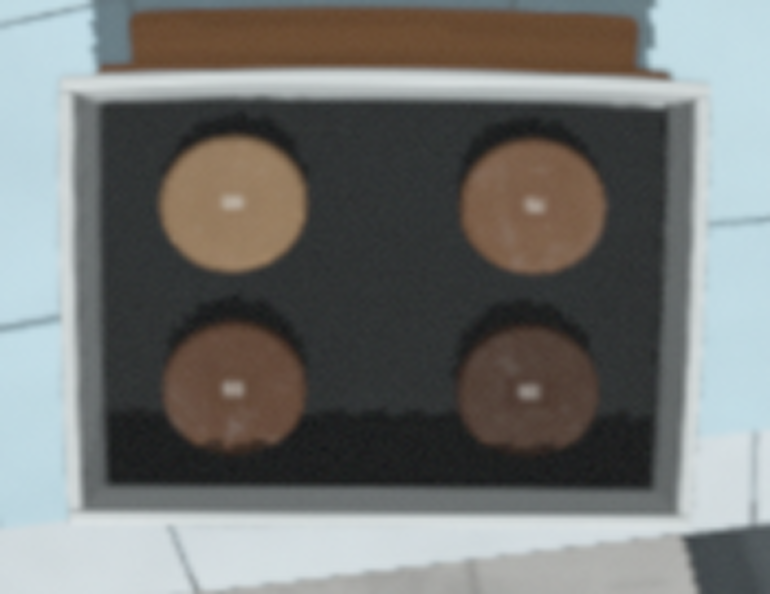

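```bash
python3 - <<'E'
import fit
from fit import *
w5=pickle.load(open("w5.pkl","rb"))[1]
uv=g([(60,80),(711,86),(691,523),(70,523)],np.array([4.4,4.1]),(170,60))
o5=("w5",w5,True,uv,[0,1,2,3],1.)
for u in ([o5],[o5,obs[0]],[o5,obs[0],obs[1]]):
    p=run(u); print(p[:3].round(4),np.degrees(p[3:]).round(2)); 
    for o,r in zip(u,res(p,u,True)): print(o[0],r.round(1).tolist())
p=run([o5,obs[0]]); np.save("case.npy",p)
M=frame(p)
print("proj mouth inner",proj(w5,np.array([[-.059,-.079,0],[.059,.079,0]])@M.T+p[:3],True))
E
```

```text
[0.5088 0.2847 0.0896] [169.76  24.96]
w5 [[0.2, -0.3], [-0.5, -0.6], [-0.1, 0.9], [0.5, 0.0]]
[0.5097 0.2846 0.0894] [169.78  25.31]
w5 [[0.2, -1.0], [-0.6, -1.3], [0.0, 0.3], [0.3, -0.5]]
w4 [[0.0, -0.3], [1.0, -0.2], [-0.5, 0.9], [-1.0, 1.4]]
[0.5098 0.2849 0.0898] [169.9   25.34]
w5 [[-0.2, -0.8], [-0.9, -1.4], [-0.0, 0.3], [0.1, -0.2]]
w4 [[-0.4, -0.3], [0.8, -0.5], [-0.4, 0.7], [-1.3, 1.5]]
w1 [[0.4, -0.9], [1.6, -0.4], [0.2, 1.8]]
proj mouth inner [[186.88832406  81.3941714 ]
 [323.59879335 184.15985077]]
```

```bash
python3 - <<'E'
from h import *
from plant import *
p=np.array([.5092,.2847,.0895,np.radians(169.8),np.radians(25)]); np.save("case.npy",p)
a=np.radians(-81.2); Rt=np.array([[np.cos(a),np.sin(a),0],[np.sin(a),-np.cos(a),0],[0,0,-1.]])
delta(observe(),[.5195,.0343,.25],Rt)
E
```

```text
shift cm [24.54 -3.02  8.39] rot [ 0.438  0.07  -0.32 ] target [0.5195 0.0343 0.25  ]
```

Request:
move_arm(deltas="1 24.5 -3 8.4 0.438 0.07 -0.32;1 24.5 -3 8.4 0.438 0.07 -0.32;1 24.5 -3 8.4 0.438 0.07 -0.32;1 24.5 -3 8.4 0.438 0.07 -0.32;1 24.5 -3 8.4 0.438 0.07 -0.32;1 24.5 -3 8.4 0.438 0.07 -0.32;1 24.5 -3 8.4 0.438 0.07 -0.32;1 24.5 -3 8.4 0.438 0.07 -0.32")

```text
clock: 6.33
ee_pos: [0.5179, 0.0313, 0.2495]
tcp_rot: [0.758, -0.653, 0.0, 0.001]
contact_force: [0.2, 0.3, 0.6]
opening: 0.0938
```

```bash
python3 - <<'E'
from h import *
from plant import *
a=np.radians(-81.2); Rt=np.array([[np.cos(a),np.sin(a),0],[np.sin(a),-np.cos(a),0],[0,0,-1.]])
s=observe();delta(s,[.5195,.0343,.117],Rt)
c=camera("wrist"); cv2.imwrite("pics/w6.png",c["pixels"][:,:,::-1]);pickle.dump((s,c),open("w6.pkl","wb"))
E
```

```text
shift cm [-0.29 -0.22 13.25] rot [ 0.002 -0.002 -0.005] target [0.5195 0.0343 0.117 ]
```

View pics/w6.png

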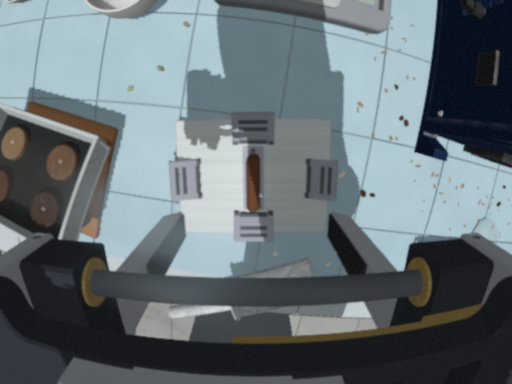

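Request:
move_arm(deltas="1 0 0 4 0 0 0;1 0 0 8 0 0 0;1 0 0 11 0 0 0;1 0 0 12.5 0 0 0;1 0 0 13.3 0 0 0;1 0 0 13.3 0 0 0;-1 0 0 13.3 0 0 0;-1 0 0 13.3 0 0 0")

```text
clock: 7.05
ee_pos: [0.52, 0.0353, 0.1179]
tcp_rot: [0.759, -0.651, 0.0, -0.0]
contact_force: [-0.1, -0.3, 1.3]
opening: 0.0839
```

Request:
move_arm(deltas="-1 0 0 0 0 0 0;-1 0 0 0 0 0 0;-1 0 0 0 0 0 0;-1 0 0 0 0 0 0;-1 0 0 0 0 0 0;-1 0 0 0 0 0 0;-1 0 0 0 0 0 0;-1 0 0 0 0 0 0")

```text
clock: 7.72
ee_pos: [0.5191, 0.0346, 0.1165]
tcp_rot: [0.759, -0.651, -0.001, 0.001]
contact_force: [0.7, -0.7, -0.5]
opening: 0.0302
```

Request:
move_arm(deltas="-1 0 0 0 0 0 0;-1 0 0 0 0 0 0;-1 0 0 0 0 0 0;-1 0 0 0 0 0 0;-1 0 0 0 0 0 0;-1 0 0 0 0 0 0")

```text
clock: 8.22
ee_pos: [0.5191, 0.0346, 0.1164]
tcp_rot: [0.759, -0.651, -0.001, 0.001]
contact_force: [-0.5, -1.3, -0.9]
opening: 0.0136
```

Request:
move_arm(deltas="-1 0 0 -2 0 0 0;-1 0 0 -4 0 0 0;-1 0 0 -8 0 0 0;-1 0 0 -12 0 0 0;-1 0 0 -16 0 0 0;-1 0 0 -19 0 0 0;-1 0 0 -19 0 0 0;-1 0 0 -19 0 0 0")

```text
clock: 8.88
ee_pos: [0.5197, 0.0346, 0.3076]
tcp_rot: [0.759, -0.652, 0.0, -0.0]
contact_force: [-0.3, -0.3, -5.4]
opening: 0.0141
```

```bash
python3 - <<'E'
from h import *
from plant import *
s=observe();print(s["clock"],s["ee_pos"],s["opening"],s["contact_force"],s["torque"])
c=camera("wrist"); cv2.imwrite("pics/w7.png",c["pixels"][:,:,::-1]);pickle.dump((s,c),open("w7.pkl","wb"))
c=camera("scene"); cv2.imwrite("pics/s7.png",c["pixels"][:,:,::-1])
E
```

```text
8.8833 [0.51973729 0.03455905 0.30756109] 0.01408652402972503 [-0.26609855 -0.30427414 -5.43037108] [0.01011128 0.05842648 0.01993857]
```

View pics/w7.png

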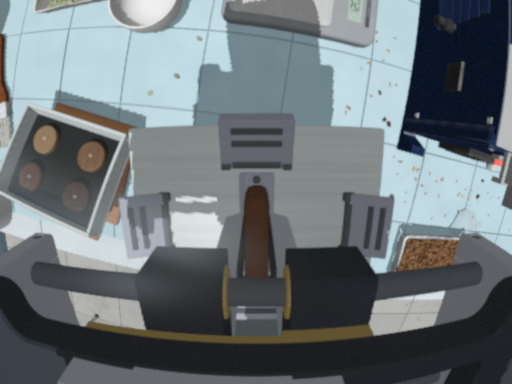

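View pics/s7.png

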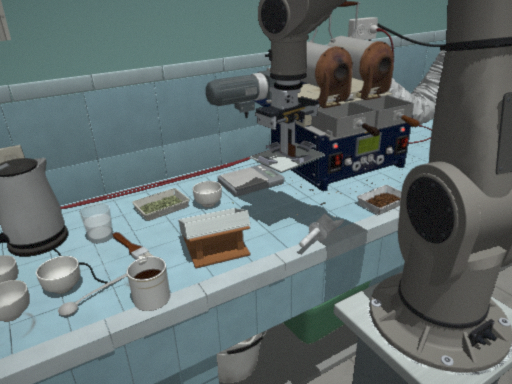

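```bash
cat > lidtool.py <<'E'
from h import *
def lid_in_tool(s,c,pts,zt):
    Rc=R.from_quat(s["tcp_rot"]).as_matrix(); out=[]
    for u,v in pts:
        o,d=ray(c,u,v,True); o=Rc.T@(o-s["ee_pos"]); d=Rc.T@d
        out.append(o+d*(zt-o[2])/d[2])
    return np.array(out)
E
python3 - <<'E'
from lidtool import *
s,c=pickle.load(open("w7.pkl","rb"))
a=c["pixels"]
cv2.imwrite("pics/w7z.png",cv2.resize(a[100:280,110:400],None,fx=2.7,fy=2.7,interpolation=2)[:,:,::-1])
print(lid_in_tool(s,c,[(131,128),(383,129),(190,128),(330,129)],.1027).round(4))
E
```

```text
[[-0.0827 -0.0653  0.1027]
 [ 0.0832 -0.0649  0.1027]
 [-0.042  -0.0637  0.1027]
 [ 0.0463 -0.0633  0.1027]]
```

View pics/w7z.png

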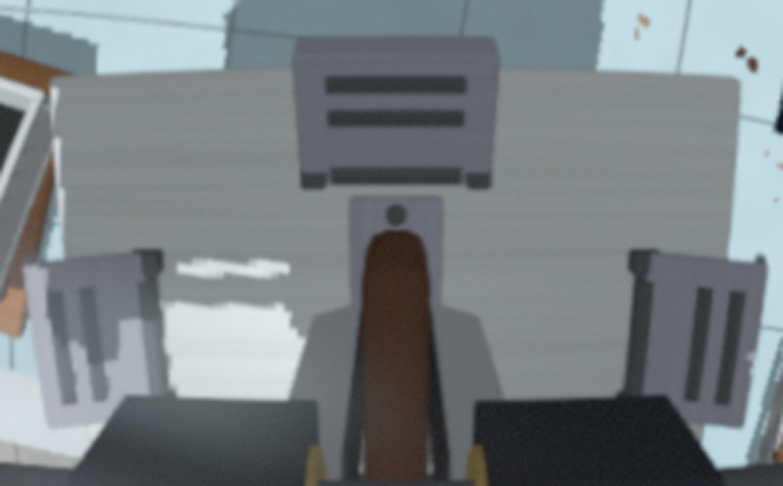

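```bash
python3 - <<'E'
from h import *
from plant import *
p=np.load("case.npy"); M,m=caseT(p); s=observe()
delta(s,m+M[:,2]*(.1087+.06),toolR(M))
print(M.round(3))
E
```

```text
shift cm [-22.58  -9.61   6.24] rot [-0.428 -0.072  0.324] target [0.5794 0.2721 0.2424]
[[-0.892 -0.177  0.416]
 [ 0.16  -0.984 -0.075]
 [ 0.423  0.     0.906]]
```

Request:
move_arm(deltas="-1 -3 -1.2 -1 -0.06 -0.01 0.04;-1 -6 -2.4 -1 -0.11 -0.02 0.08;-1 -9 -3.6 0 -0.17 -0.03 0.12;-1 -12 -4.8 1 -0.22 -0.04 0.16;-1 -15 -6 2 -0.28 -0.05 0.21;-1 -18 -7.5 3 -0.34 -0.06 0.26;-1 -21 -9 4 -0.4 -0.07 0.31;-1 -22.6 -9.6 5 -0.428 -0.072 0.324")

```text
clock: 9.65
ee_pos: [0.5799, 0.2757, 0.2525]
tcp_rot: [-0.625, 0.749, 0.168, -0.141]
contact_force: [-1.1, -0.7, -4.5]
opening: 0.0137
```

Request:
move_arm(deltas="-1 0 0 0 0 0 0;-1 0 0 0 0 0 0;-1 0 0 0 0 0 0;-1 0 0 0 0 0 0")

```text
clock: 9.98
ee_pos: [0.5801, 0.2714, 0.2562]
tcp_rot: [-0.626, 0.749, 0.165, -0.138]
contact_force: [-0.0, -1.0, -2.8]
opening: 0.0139
```

```bash
python3 - <<'E'
from h import *
from plant import *
p=np.load("case.npy"); M,m=caseT(p); s=observe()
print(s["clock"],(M.T@(s["ee_pos"]-m)).round(4),s["contact_force"])
delta(s,m+M[:,2]*(.1087+.02),toolR(M))
d={n:camera(n) for n in("wrist","top","scene")}
for n in d: cv2.imwrite(f"pics/{n}8.png",d[n]["pixels"][:,:,::-1])
pickle.dump((s,d),open("d8.pkl","wb"))
cv2.imwrite("pics/s8c.png",cv2.resize(d["scene"]["pixels"][140:280,150:320],None,fx=4.2,fy=4.2,interpolation=2)[:,:,::-1])
E
```

```text
9.9833 [0.0051 0.0005 0.1816] [-0.02463953 -1.00187696 -2.80804622]
shift cm [-0.05 -0.49  5.29] rot [-0.003  0.    -0.   ] target [0.5627 0.2751 0.2061]
```

View pics/wrist8.png

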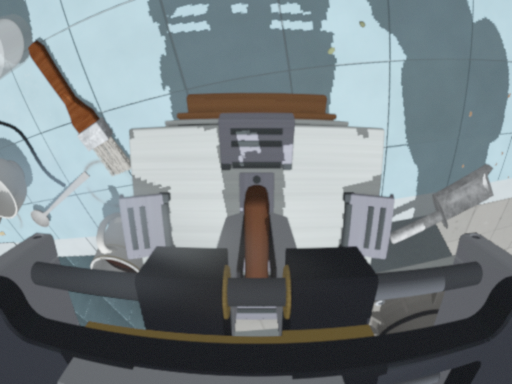

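View pics/s8c.png

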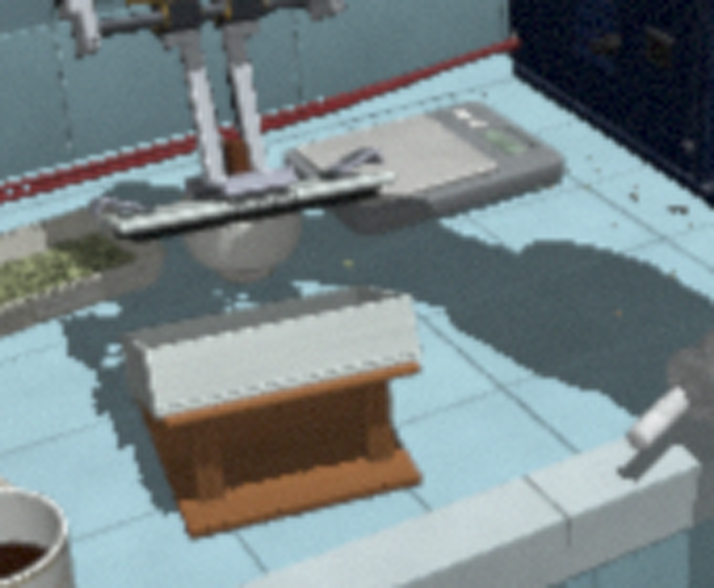

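Request:
move_arm(deltas="-1 -0.1 -0.5 1.5 0 0 0;-1 -0.1 -0.5 3 0 0 0;-1 -0.1 -0.5 4.3 0 0 0;-1 -0.1 -0.5 5.3 0 0 0;-1 -0.1 -0.5 5.3 0 0 0;-1 -0.1 -0.5 5.3 0 0 0;-1 -0.1 -0.5 5.3 0 0 0")

```text
clock: 10.72
ee_pos: [0.5634, 0.2766, 0.2071]
tcp_rot: [-0.627, 0.749, 0.165, -0.137]
contact_force: [0.2, -0.0, -4.6]
opening: 0.014
```

```bash
cat > chk.py <<'E'
from h import *
from plant import *
import sys
p=np.load("case.npy"); M,m=caseT(p); s=observe()
Rc=R.from_quat(s["tcp_rot"]).as_matrix()
print(s["clock"],"tcp in mouth frame mm",(M.T@(s["ee_pos"]-m)*1e3).round(1),"F case",(M.T@s["contact_force"]).round(1),"tq",(M.T@s["torque"]).round(2),"open",s["opening"])
delta(s,m+M@[float(a) for a in sys.argv[1:4]],toolR(M))
E
python3 chk.py 0 0 .1087; python3 - <<'E'
from h import *
from plant import *
d={n:camera(n) for n in("wrist","scene")}
cv2.imwrite("pics/s9c.png",cv2.resize(d["scene"]["pixels"][160:280,150:300],None,fx=4.8,fy=4.8,interpolation=2)[:,:,::-1])
cv2.imwrite("pics/w9.png",d["wrist"]["pixels"][:,:,::-1])
E
```

```text
10.7167 tcp in mouth frame mm [  0.   -1.6 129.7] F case [-2.1 -0.  -4.1] tq [-0.01  0.83  0.04] open 0.014023740522700768
shift cm [0.16 0.   2.1 ] rot [-0.003  0.001  0.   ] target [0.5544 0.2766 0.188 ]
```

View pics/w9.png

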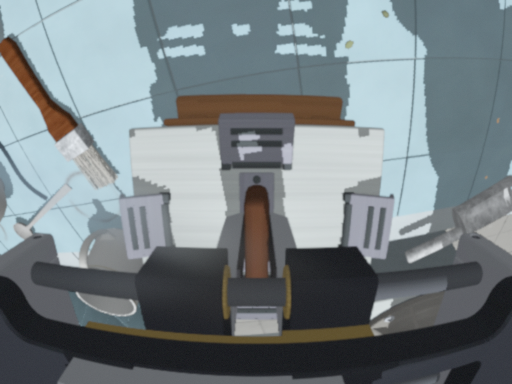

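View pics/s9c.png

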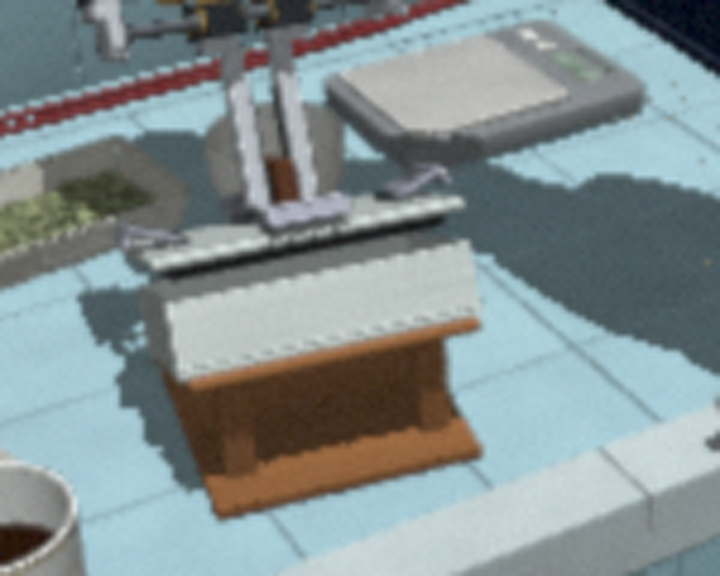

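Request:
move_arm(deltas="-1 0.15 0 0.4 0 0 0;-1 0.15 0 0.8 0 0 0;-1 0.15 0 1 0 0 0;-1 0.15 0 1 0 0 0;-1 0.15 0 1 0 0 0")

```text
clock: 11.23
ee_pos: [0.5583, 0.2759, 0.197]
tcp_rot: [-0.627, 0.749, 0.165, -0.138]
contact_force: [-1.0, 0.6, -4.3]
opening: 0.0138
```

```bash
python3 chk.py 0 0 .1087; python3 - <<'E'
from h import *
from plant import *
d={n:camera(n) for n in("wrist","scene")}
cv2.imwrite("pics/w10.png",cv2.resize(d["wrist"]["pixels"][80:260,100:420],None,fx=2.4,fy=2.4,interpolation=2)[:,:,::-1])
E
```

```text
11.2333 tcp in mouth frame mm [ 2.000e-01 -1.000e-01  1.185e+02] F case [-0.9 -0.4 -4.4] tq [-0.04  0.8  -0.02] open 0.013818244418977381
shift cm [ 0.01 -0.02  0.98] rot [-0.002  0.     0.001] target [0.5544 0.2766 0.188 ]
```

View pics/w10.png

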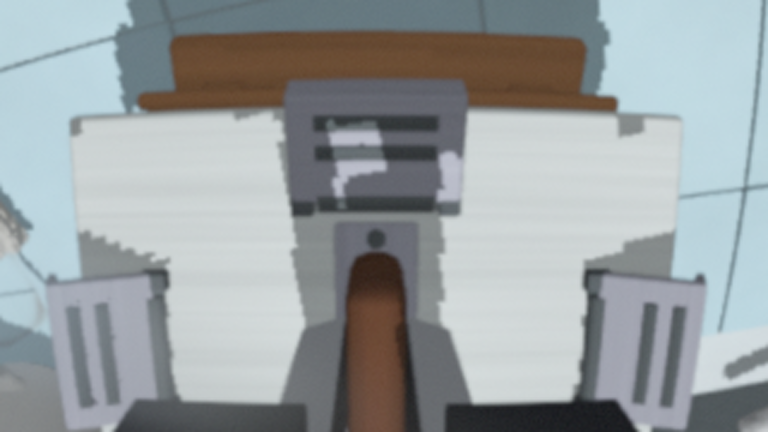

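Request:
move_arm(deltas="-1 0 0 0.1 0 0 0;-1 0 0 0.2 0 0 0;-1 0 0 0.3 0 0 0;-1 0 0 0.4 0 0 0;-1 0 0 0.5 0 0 0;-1 0 0 0.5 0 0 0")

```text
clock: 11.83
ee_pos: [0.5562, 0.2763, 0.1924]
tcp_rot: [-0.627, 0.749, 0.165, -0.138]
contact_force: [0.3, -0.3, -4.3]
opening: 0.0137
```

```bash
python3 chk.py 0 0 .1087
```

```text
11.8333 tcp in mouth frame mm [  0.2  -0.  113.4] F case [-2.1  0.2 -3.8] tq [-0.05  0.8  -0.01] open 0.013680357330471755
shift cm [ 0.   -0.02  0.47] rot [-0.002  0.     0.001] target [0.5544 0.2766 0.188 ]
```

Request:
move_arm(deltas="-1 0 0 0.1 0 0 0;-1 0 0 0.2 0 0 0;-1 0 0 0.3 0 0 0;-1 0 0 0.4 0 0 0;-1 0 0 0.5 0 0 0;-1 0 0 0.5 0 0 0")

```text
clock: 12.33
ee_pos: [0.5553, 0.2764, 0.1902]
tcp_rot: [-0.627, 0.749, 0.165, -0.137]
contact_force: [3.0, -6.2, 21.2]
opening: 0.014
```

```bash
python3 chk.py 0 0 .1087
```

```text
12.3333 tcp in mouth frame mm [1.000e-01 0.000e+00 1.111e+02] F case [ 5.3  5.5 20.9] tq [ 1.33 -1.35  0.07] open 0.01397358136181206
shift cm [-0.   -0.01  0.24] rot [-0.004  0.001  0.   ] target [0.5544 0.2766 0.188 ]
```

```bash
python3 - <<'E'
from h import *
from plant import *
d={n:camera(n) for n in("wrist","scene","top")}
cv2.imwrite("pics/s11.png",cv2.resize(d["scene"]["pixels"][195:260,170:270],None,fx=7.5,fy=7.5,interpolation=2)[:,:,::-1])
cv2.imwrite("pics/w11.png",cv2.resize(d["wrist"]["pixels"][80:260,100:420],None,fx=2.4,fy=2.4,interpolation=2)[:,:,::-1])
E
```

```text
(no output)
```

View pics/s11.png

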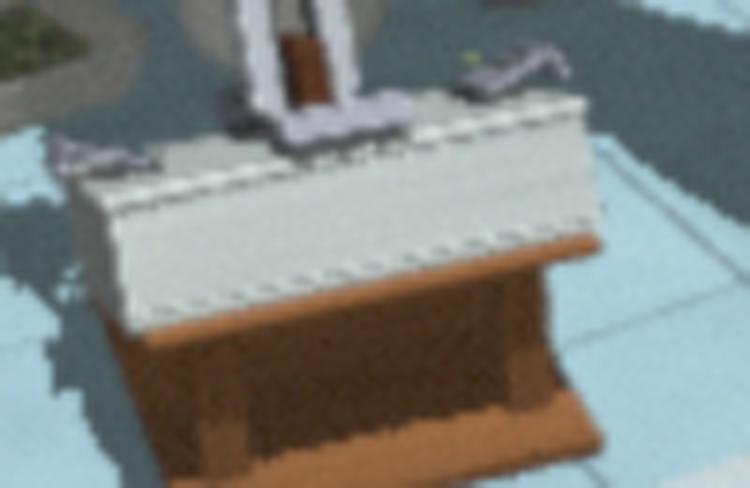

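View pics/w11.png

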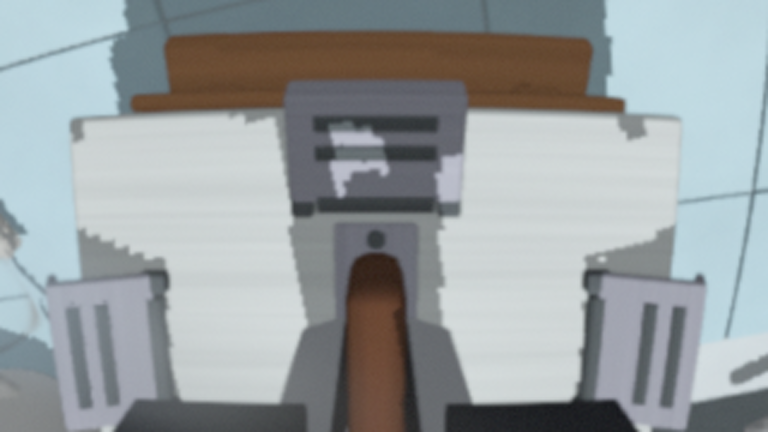

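Request:
move_arm(deltas="-1 0 0 -0.1 0 0 0;-1 0 0 -0.2 0 0 0;-1 0 0 -0.2 0 0 0;0 0 0 -0.2 0 0 0;0 0 0 -0.2 0 0 0;0 0 0 -0.2 0 0 0;0 0 0 -0.2 0 0 0;0 0 0 -0.2 0 0 0")

```text
clock: 13.15
ee_pos: [0.555, 0.2766, 0.1898]
tcp_rot: [-0.627, 0.749, 0.165, -0.138]
contact_force: [-0.0, 0.3, 0.4]
opening: 0.0439
```

```bash
python3 chk.py 0 0 .1087; python3 - <<'E'
from h import *
from plant import *
s=observe()
d={n:camera(n) for n in("wrist","scene","top")}
pickle.dump((s,d),open("d12.pkl","wb"))
cv2.imwrite("pics/s12.png",cv2.resize(d["scene"]["pixels"][195:260,170:270],None,fx=7.5,fy=7.5,interpolation=2)[:,:,::-1])
cv2.imwrite("pics/w12.png",cv2.resize(d["wrist"]["pixels"][80:260,100:420],None,fx=2.4,fy=2.4,interpolation=2)[:,:,::-1])
E
```

```text
13.15 tcp in mouth frame mm [ 3.000e-01 -1.000e-01  1.105e+02] F case [ 0.2 -0.3  0.3] tq [-0.03  0.33  0.07] open 0.04385351329323658
shift cm [ 0.01 -0.02  0.18] rot [-0.002  0.     0.001] target [0.5544 0.2766 0.188 ]
```

View pics/s12.png

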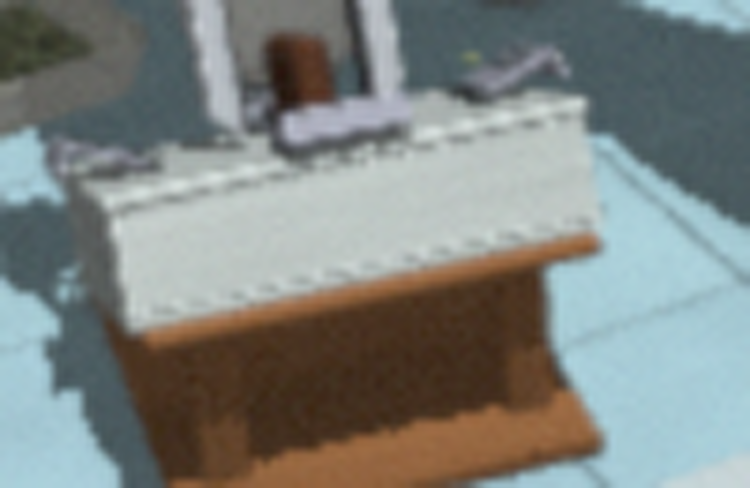

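View pics/w12.png

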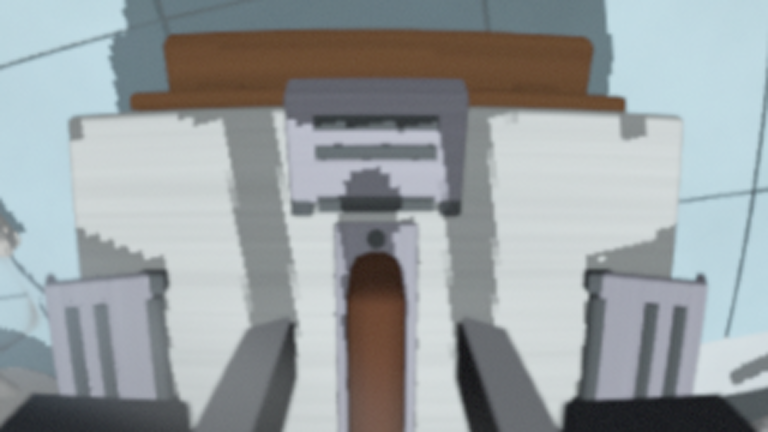

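Request:
move_arm(deltas="0 0 0 -3 0 0 0;0 0 0 -6 0 0 0;-1 0 0 -9 0 0 0;-1 0 0 -12 0 0 0;-1 0 0 -14 0 0 0;-1 0 0 -14 0 0 0;-1 0 0 -14 0 0 0;-1 0 0 -14 0 0 0")

```text
clock: 13.97
ee_pos: [0.6125, 0.2661, 0.3161]
tcp_rot: [-0.627, 0.749, 0.165, -0.138]
contact_force: [-0.7, -0.0, -0.4]
opening: 0.0105
```

```bash
python3 chk.py 0 0 .1087; python3 - <<'E'
from h import *
from plant import *
s=observe()
d={n:camera(n) for n in("wrist","scene","top")}
pickle.dump((s,d),open("d13.pkl","wb"))
cv2.imwrite("pics/s13.png",cv2.resize(d["scene"]["pixels"][180:280,150:290],None,fx=5.5,fy=5.5,interpolation=2)[:,:,::-1])
cv2.imwrite("pics/w13.png",d["wrist"]["pixels"][:,:,::-1])
E
```

```text
13.9667 tcp in mouth frame mm [  0.6   0.  249.7] F case [ 0.4  0.2 -0.6] tq [-0.07  0.44 -0.03] open 0.010522184787489583
shift cm [-1.00e-02 -4.00e-02  1.41e+01] rot [-0.001 -0.     0.001] target [0.5544 0.2766 0.188 ]
```

View pics/s13.png

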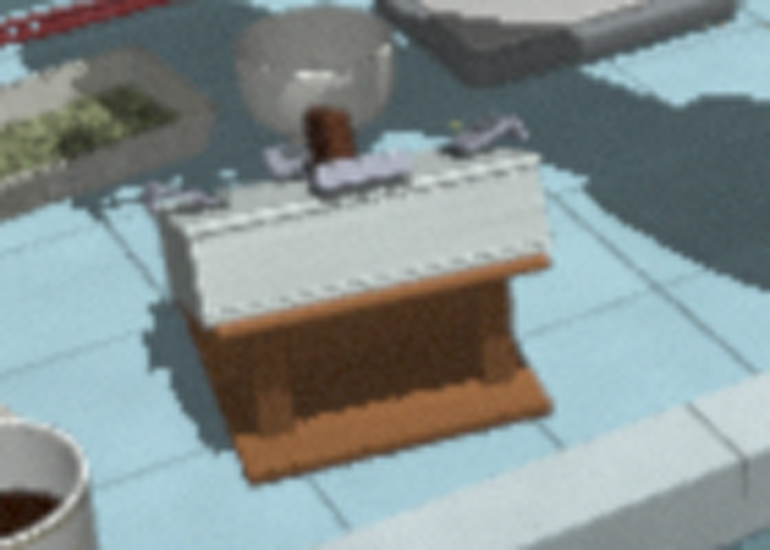

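View pics/w13.png

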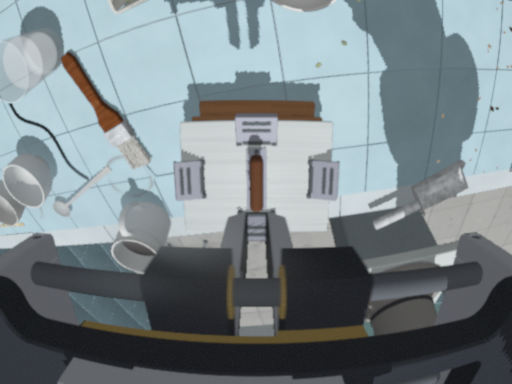

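Request:
move_arm(deltas="-1 0 0 3 0 0 0;-1 0 0 6 0 0 0;-1 0 0 8.5 0 0 0;-1 0 0 9.8 0 0 0;-1 0 0 10.2 0 0 0;-1 0 0 10.5 0 0 0;-1 0 0 10.8 0 0 0;-1 0 0 10.8 0 0 0")

```text
clock: 14.78
ee_pos: [0.5686, 0.2742, 0.2191]
tcp_rot: [-0.627, 0.749, 0.165, -0.138]
contact_force: [0.2, 0.1, -0.0]
opening: 0.0003
```

```bash
python3 chk.py 0 0 .1387; python3 - <<'E'
from lidtool import *
s,d=pickle.load(open("d13.pkl","rb"));c=d["wrist"]
cv2.imwrite("pics/w13z.png",cv2.resize(c["pixels"][95:245,165:350],None,fx=4.2,fy=4.0,interpolation=2)[:,:,::-1])
E
```

```text
14.7833 tcp in mouth frame mm [ 1.00e-01 -2.00e-01  1.43e+02] F case [-0.1 -0.1  0.1] tq [-0.02  0.32  0.02] open 0.00034431265148855055
shift cm [ 0.02 -0.01  0.43] rot [-0.003  0.001  0.001] target [0.5669 0.2743 0.2152]
```

View pics/w13z.png

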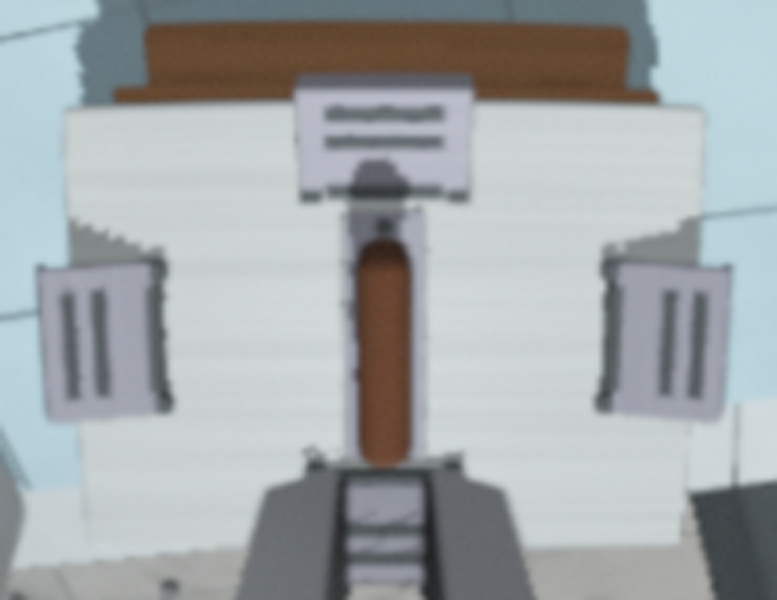

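Request:
move_arm(deltas="-1 0 0 0.1 0 0 0;-1 0 0 0.2 0 0 0;-1 0 0 0.3 0 0 0;-1 0 0 0.4 0 0 0;-1 0 0 0.4 0 0 0")

```text
clock: 15.2
ee_pos: [0.5682, 0.2743, 0.2182]
tcp_rot: [-0.627, 0.75, 0.165, -0.136]
contact_force: [2.7, -5.8, 26.6]
opening: 0.0004
```

```bash
python3 chk.py 0 0 .1387; python3 - <<'E'
from lidtool import *
from scipy.optimize import least_squares
s,d=pickle.load(open("d13.pkl","rb"));c=d["wrist"]
uv=(np.array([(65,108),(705,107),(688,545),(84,546)])+.5)/[4.2,4.0]-.5+[165,95]
p=np.load("case.npy"); M,m=caseT(p)
L=np.array([[-65,-85,0],[-65,85,0],[65,85,0],[65,-85,0]])/1e3
f=lambda q:(proj(c,(L@R.from_rotvec(q[3:]).as_matrix().T+q[:3])@M.T+m,True)-uv).ravel()
r=least_squares(f,np.zeros(6)); print("plate top in mouth frame",r.x.round(4),r.fun.round(1))
f4=lambda q:f(np.r_[q[:3],0,0,q[3]]); r=least_squares(f4,np.zeros(4)); print(r.x.round(4),r.fun.round(1))
E
```

```text
15.2 tcp in mouth frame mm [ 1.00e-01 -2.00e-01  1.42e+02] F case [ 7.9  5.2 25.7] tq [ 1.36 -1.47 -0.01] open 0.0003543658364953099
shift cm [ 0.02 -0.01  0.33] rot [-0.005  0.002  0.   ] target [0.5669 0.2743 0.2152]
plate top in mouth frame [-0.0004 -0.0002  0.0072  0.0005 -0.0295  0.0041] [ 0.  -0.5  0.  -0.6 -0.9  0.6  0.9  0.6]
[-0.0002 -0.0002  0.0078  0.0041] [-0.5 -0.3  0.6 -0.4 -1.2  0.3  1.1  0.3]
```

```bash
python3 - <<'E'
from h import *
s,d=pickle.load(open("d13.pkl","rb"));c=d["scene"]
p=np.load("case.npy"); M,m=caseT(p)
for zt in(6,8,10):
  for y in(-1,1):
    q=proj(c,np.array([[.065,y*.085,zt/1e3],[.063,y*.083,-.04],[.063,y*.083,0]])@M.T+m); print(zt,y,(((q-[150,180]+.5)*5.5-.5)).round(0).tolist())
cv2.imwrite("pics/s13z.png",cv2.resize(c["pixels"][205:245,175:255],None,fx=10,fy=10,interpolation=cv2.INTER_NEAREST)[:,:,::-1])
cv2.imwrite("pics/s0z.png",cv2.resize(pickle.load(open("d0.pkl","rb"))["scene"]["pixels"][205:245,175:255],None,fx=10,fy=10,interpolation=cv2.INTER_NEAREST)[:,:,::-1])
E
```

```text
6 -1 [[183.0, 232.0], [205.0, 330.0], [189.0, 244.0]]
6 1 [[540.0, 157.0], [552.0, 253.0], [537.0, 170.0]]
8 -1 [[182.0, 227.0], [205.0, 330.0], [189.0, 244.0]]
8 1 [[539.0, 153.0], [552.0, 253.0], [537.0, 170.0]]
10 -1 [[181.0, 223.0], [205.0, 330.0], [189.0, 244.0]]
10 1 [[539.0, 149.0], [552.0, 253.0], [537.0, 170.0]]
```

View pics/s13z.png

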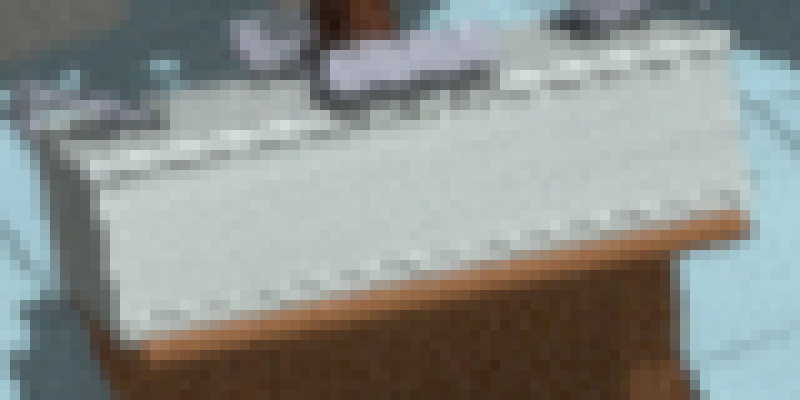

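View pics/s0z.png

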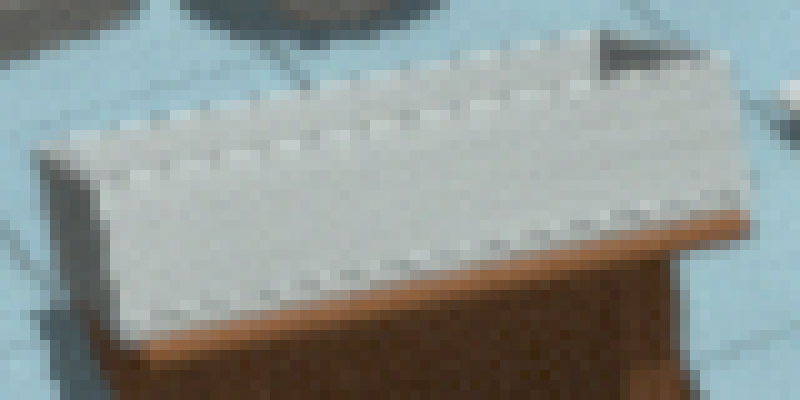

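Request:
move_arm(deltas="-1 0 0 -2 0 0 0;-1 0 3 -2.5 0 0 0;-1 0 6.2 -2.5 0 0 0;-1 0 6.2 -1 0 0 0;-1 0 6.2 0 0 0 0;-1 0 6.2 0.5 0 0 0;-1 0 6.2 0.8 0 0 0;-1 0 6.2 0.8 0 0 0")

```text
clock: 15.87
ee_pos: [0.5082, 0.2845, 0.2331]
tcp_rot: [-0.626, 0.749, 0.166, -0.139]
contact_force: [0.4, 0.3, 0.3]
opening: 0.0003
```

```bash
python3 chk.py .062 0 .111; python3 - <<'E'
from h import *
from plant import *
c=camera("scene"); cv2.imwrite("pics/s14.png",cv2.resize(c["pixels"][160:260,150:290],None,fx=5.5,fy=5.5,interpolation=2)[:,:,::-1])
E
```

```text
15.8667 tcp in mouth frame mm [ 61.5   0.3 129.7] F case [-0.2 -0.3  0.4] tq [-0.07  0.36  0.03] open 0.0003233551413440852
shift cm [-0.03  0.05  1.87] rot [-0.001 -0.    -0.   ] target [0.5001 0.2863 0.2163]
```

View pics/s14.png

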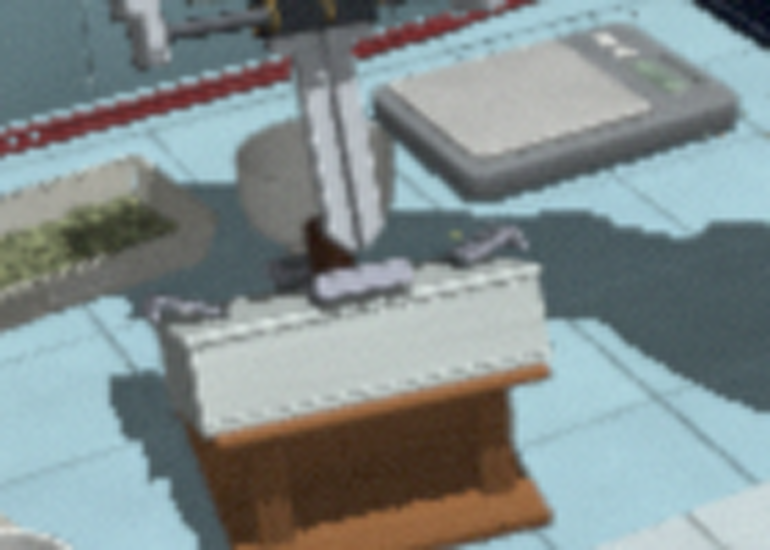

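Tip is above the near tab. Pressing about 18 mm down.

Request:
move_arm(deltas="-1 0 0 0.5 0 0 0;-1 0 0 0.9 0 0 0;-1 0 0 1.1 0 0 0;-1 0 0 1.3 0 0 0;-1 0 0 1.5 0 0 0;-1 0 0 1.7 0 0 0;-1 0 0 1.9 0 0 0;-1 0 0 1.9 0 0 0")

```text
clock: 16.58
ee_pos: [0.4999, 0.2863, 0.2164]
tcp_rot: [-0.627, 0.749, 0.165, -0.138]
contact_force: [0.0, -0.1, -0.0]
opening: 0.0005
```

```bash
python3 chk.py .062 0 .111; python3 - <<'E'
from h import *
from plant import *
c=camera("scene"); cv2.imwrite("pics/s15.png",cv2.resize(c["pixels"][160:260,150:290],None,fx=5.5,fy=5.5,interpolation=2)[:,:,::-1])
E
```

```text
16.5833 tcp in mouth frame mm [6.220e+01 1.000e-01 1.111e+02] F case [-0.1  0.1  0. ] tq [-0.07  0.36  0.  ] open 0.0005193437717808577
shift cm [-0.01 -0.02  0.01] rot [-0.002  0.     0.001] target [0.5001 0.2863 0.2163]
```

View pics/s15.png

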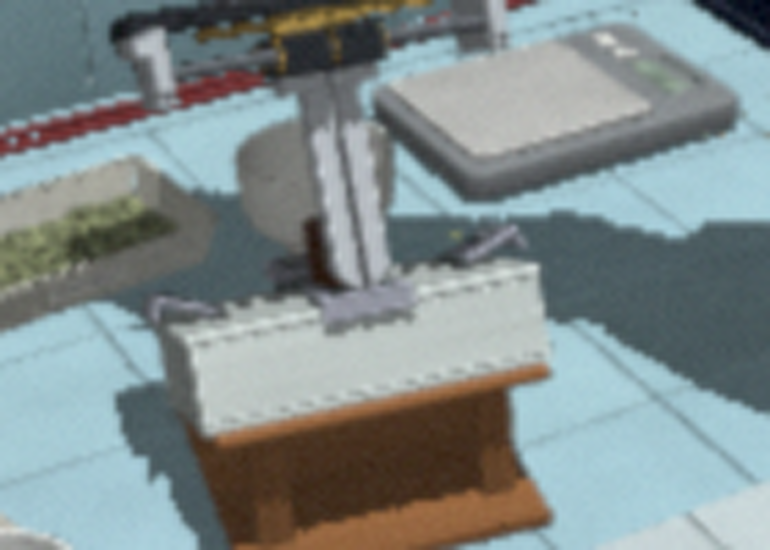

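Request:
move_arm(deltas="-1 0 0 -3 0 0 0;-1 2.7 -2 -3.5 0 0 0;-1 5.4 -4 -3.5 0 0 0;-1 8.2 -6.2 -3 0 0 0;-1 8.2 -6.2 -2 0 0 0;-1 8.2 -6.2 -2 0 0 0;-1 8.2 -6.2 -1.5 0 0 0;-1 8.2 -6.2 -1.5 0 0 0")

```text
clock: 17.3
ee_pos: [0.5465, 0.1959, 0.2042]
tcp_rot: [-0.627, 0.748, 0.166, -0.138]
contact_force: [-0.1, 0.6, -0.4]
opening: 0.0003
```

```bash
python3 chk.py 0 .082 .111
```

```text
17.3 tcp in mouth frame mm [  1.   80.8 126.1] F case [ 0.  -0.6 -0.4] tq [-0.05  0.45  0.06] open 0.0003217136468113102
shift cm [ 0.12 -0.1   1.51] rot [-0.002  0.     0.002] target [0.5408 0.1957 0.1901]
```

Request:
move_arm(deltas="-1 0 0 0.3 0 0 0;-1 0 0 0.5 0 0 0;-1 0 0 0.7 0 0 0;-1 0 0 0.9 0 0 0;-1 0 0 1.1 0 0 0;-1 0 0 1.3 0 0 0;-1 0 0 1.5 0 0 0;-1 0 0 1.5 0 0 0")

```text
clock: 17.97
ee_pos: [0.5407, 0.1958, 0.1902]
tcp_rot: [-0.627, 0.749, 0.166, -0.138]
contact_force: [-0.7, -0.1, 0.4]
opening: 0.0003
```

```bash
python3 chk.py 0 .082 .111; python3 - <<'E'
from h import *
from plant import *
c=camera("scene"); cv2.imwrite("pics/s16.png",cv2.resize(c["pixels"][160:260,150:290],None,fx=5.5,fy=5.5,interpolation=2)[:,:,::-1])
E
```

```text
17.9667 tcp in mouth frame mm [  0.2  81.9 111. ] F case [0.8 0.2 0.1] tq [ 0.01  0.34 -0.  ] open 0.0003143699469312838
shift cm [ 0.01 -0.02  0.  ] rot [-0.002  0.     0.001] target [0.5408 0.1957 0.1901]
```

View pics/s16.png

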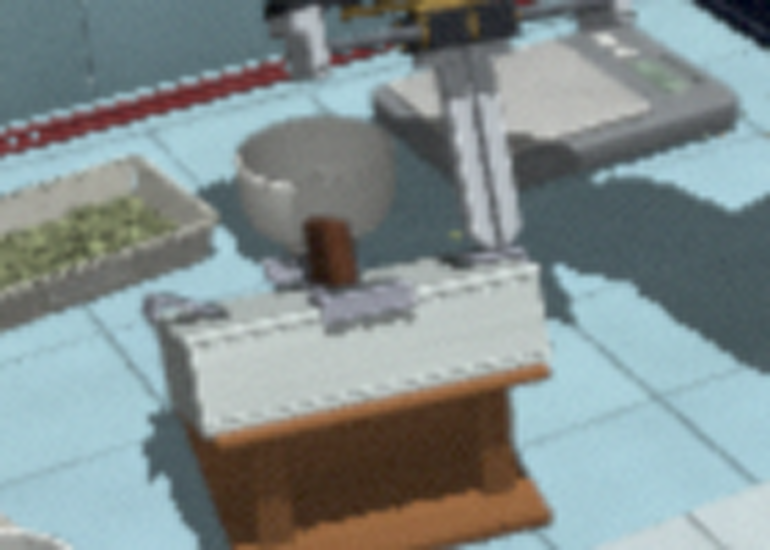

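Tab 2 looks flat. Next is tab 3 (−x): shift x −8.2, y −6.2.

Request:
move_arm(deltas="-1 0 0 -3 0 0 0;-1 -2.7 -2 -3.5 0 0 0;-1 -5.4 -4 -3.5 0 0 0;-1 -8.2 -6.2 -3 0 0 0;-1 -8.2 -6.2 -2 0 0 0;-1 -8.2 -6.2 -2 0 0 0;-1 -8.2 -6.2 -1.5 0 0 0;-1 -8.2 -6.2 -1.5 0 0 0")

```text
clock: 18.68
ee_pos: [0.6165, 0.2646, 0.1781]
tcp_rot: [-0.626, 0.749, 0.165, -0.138]
contact_force: [0.0, -0.7, -0.5]
opening: 0.0004
```

```bash
python3 chk.py -.062 0 .111
```

```text
18.6833 tcp in mouth frame mm [-61.5   0.8 126.5] F case [-0.3  0.6 -0.4] tq [0.02 0.36 0.  ] open 0.00039326733567081573
shift cm [-0.08 -0.05  1.55] rot [-0.002 -0.     0.   ] target [0.6107 0.2664 0.1639]
```

Request:
move_arm(deltas="-1 0 0 0.3 0 0 0;-1 0 0 0.5 0 0 0;-1 0 0 0.7 0 0 0;-1 0 0 0.9 0 0 0;-1 0 0 1.1 0 0 0;-1 0 0 1.3 0 0 0;-1 0 0 1.5 0 0 0;-1 0 0 1.5 0 0 0")

```text
clock: 19.35
ee_pos: [0.6103, 0.2667, 0.1642]
tcp_rot: [-0.627, 0.749, 0.166, -0.138]
contact_force: [0.8, 1.2, -0.4]
opening: 0.0002
```

```bash
python3 chk.py -.062 0 .111
```

```text
19.35 tcp in mouth frame mm [-61.6  -0.2 111.1] F case [-0.7 -1.4 -0.1] tq [-0.06  0.41  0.01] open 0.00024950989547924043
shift cm [ 0.02 -0.04  0.01] rot [-0.001 -0.     0.001] target [0.6107 0.2664 0.1639]
```

Request:
move_arm(deltas="-1 0 0 -3 0 0 0;-1 -2.7 2 -3.5 0 0 0;-1 -5.4 4 -3.5 0 0 0;-1 -8.2 6.2 -3 0 0 0;-1 -8.2 6.2 -2 0 0 0;-1 -8.2 6.2 -2 0 0 0;-1 -8.2 6.2 -1.5 0 0 0;-1 -8.2 6.2 -1.5 0 0 0")

```text
clock: 20.02
ee_pos: [0.5763, 0.355, 0.2034]
tcp_rot: [-0.626, 0.749, 0.165, -0.139]
contact_force: [-0.0, -0.5, -0.6]
opening: 0.0006
```

```bash
python3 chk.py 0 -.082 .111; python3 - <<'E'
from h import *
from plant import *
c=camera("wrist"); cv2.imwrite("pics/w17.png",c["pixels"][:,:,::-1])
E
```

```text
20.0167 tcp in mouth frame mm [ -0.4 -81.1 125.9] F case [-0.3  0.5 -0.5] tq [0.03 0.38 0.04] open 0.0006298974565588659
shift cm [-0.09  0.05  1.49] rot [-0.002 -0.    -0.001] target [0.5699 0.3571 0.1901]
```

View pics/w17.png

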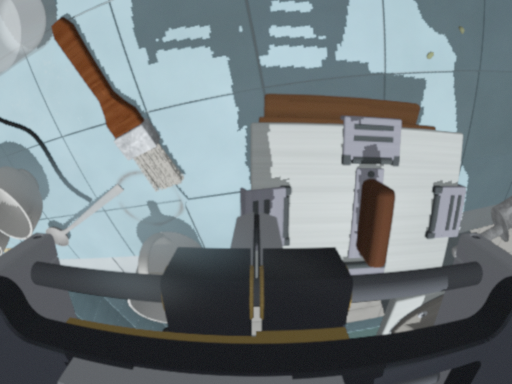

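Request:
move_arm(deltas="-1 0 0 0.3 0 0 0;-1 0 0 0.5 0 0 0;-1 0 0 0.7 0 0 0;-1 0 0 0.9 0 0 0;-1 0 0 1.1 0 0 0;-1 0 0 1.3 0 0 0;-1 0 0 1.5 0 0 0;-1 0 0 1.5 0 0 0")

```text
clock: 20.73
ee_pos: [0.5698, 0.3571, 0.1904]
tcp_rot: [-0.627, 0.749, 0.165, -0.138]
contact_force: [0.3, -0.3, 0.3]
opening: 0.0006
```

```bash
python3 chk.py 0 -.082 .111
```

```text
20.7333 tcp in mouth frame mm [  0.3 -81.9 111.2] F case [-0.2  0.2  0.4] tq [-0.01  0.35 -0.  ] open 0.0005862560805581797
shift cm [-0.01 -0.03  0.02] rot [-0.002 -0.     0.001] target [0.5699 0.3571 0.1901]
```

Request:
move_arm(deltas="-1 0 0 -4 0 0 0;-1 2 0 -8 0 0 0;-1 5 2 -11 0 0 0;-1 8.2 4 -14 0 0 0;-1 8.2 5 -14 0 0 0;-1 8.2 5 -14 0 0 0;-1 8.2 5 -14 0 0 0")

```text
clock: 21.32
ee_pos: [0.5687, 0.2737, 0.3398]
tcp_rot: [-0.627, 0.749, 0.165, -0.137]
contact_force: [0.6, 0.9, -1.3]
opening: 0.0005
```

```bash
python3 chk.py 0 0 .2; python3 - <<'E'
from h import *
from plant import *
s=observe()
d={n:camera(n) for n in("wrist","scene","top")}
pickle.dump((s,d),open("d18.pkl","wb"))
cv2.imwrite("pics/s18.png",cv2.resize(d["scene"]["pixels"][180:280,150:290],None,fx=5.5,fy=5.5,interpolation=2)[:,:,::-1])
cv2.imwrite("pics/w18.png",cv2.resize(d["wrist"]["pixels"][40:260,150:380],None,fx=2.7,fy=2.7,interpolation=2)[:,:,::-1])
cv2.imwrite("pics/t18.png",d["top"]["pixels"][:,:,::-1])
E
```

```text
21.3167 tcp in mouth frame mm [ 50.9   0.3 252.5] F case [-1. -1. -1.] tq [-0.07  0.38  0.02] open 0.0005130845774919433
shift cm [-0.03 -5.07  5.27] rot [-0.004  0.001  0.   ] target [0.5924 0.2697 0.2708]
```

View pics/s18.png

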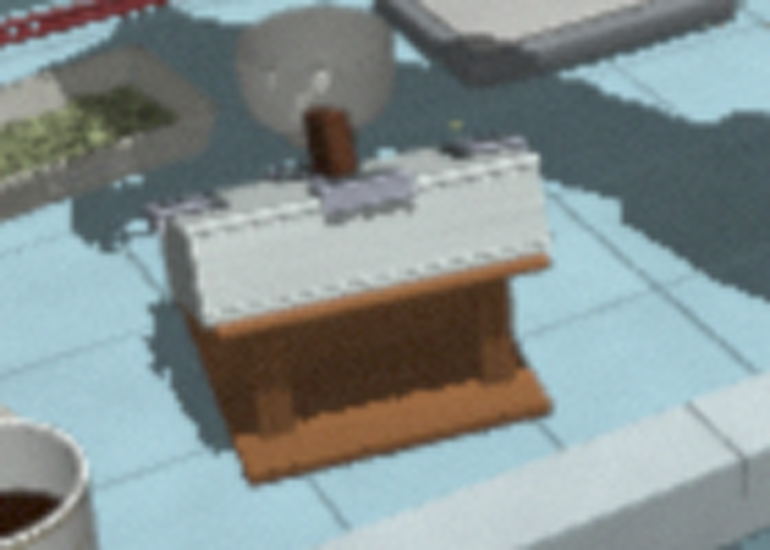

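View pics/w18.png

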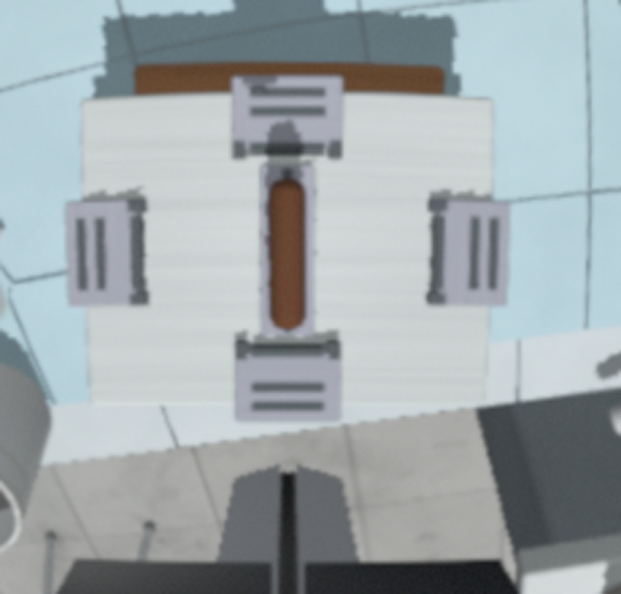

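```bash
python3 - <<'E'
from h import *
s,d=pickle.load(open("d18.pkl","rb"));c=d["wrist"]
p=np.load("case.npy"); M,m=caseT(p); z0=-.0065
for n,(rx,ry,h) in {"1":(1,0,41),"2":(0,1,61),"3":(-1,0,41),"4":(0,-1,61)}.items():
  o=[]
  for L,z in((30,19),(28.5,30)):
    q=[[ (rx*(h+L)-ry*t*22)/1e3,(ry*(h+L)+rx*t*22)/1e3,z/1e3+z0] for t in(-1,1)]
    o.append(((proj(c,np.array(q)@M.T+m,True)-[150,40]+.5)*2.7-.5).round(0).tolist())
  print(n,"flat",o[0],"raised",o[1])
q=np.array([[x*.065,y*.085,.014+z0] for x in(-1,1) for y in(-1,1)]); print(((proj(c,q@M.T+m,True)-[150,40]+.5)*2.7-.5).round(0).tolist())
E
```

```text
1 flat [[236.0, 425.0], [341.0, 425.0]] raised [[234.0, 429.0], [343.0, 429.0]]
2 flat [[508.0, 311.0], [512.0, 205.0]] raised [[512.0, 315.0], [516.0, 205.0]]
3 flat [[345.0, 80.0], [234.0, 80.0]] raised [[347.0, 79.0], [232.0, 79.0]]
4 flat [[66.0, 205.0], [70.0, 310.0]] raised [[63.0, 204.0], [66.0, 314.0]]
[[83.0, 102.0], [496.0, 102.0], [91.0, 408.0], [486.0, 409.0]]
```

View pics/t18.png

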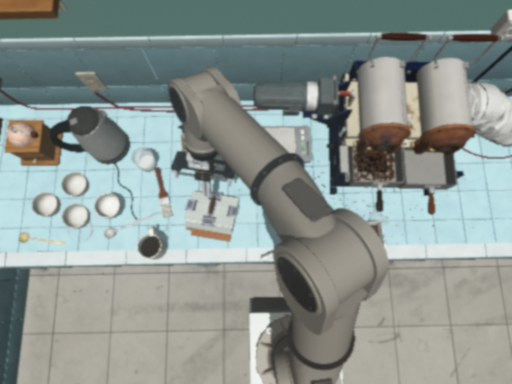

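Request:
move_arm(deltas="-1 0 1.1 4 0 0 0;-1 0 1.1 8 0 0 0;-1 0 1.1 11 0 0 0;-1 0 1.1 13 0 0 0;-1 0 1.1 13.8 0 0 0;-1 0 1.1 14 0 0 0;-1 0 1.1 14.2 0 0 0;-1 0 1.1 14.2 0 0 0")

```text
clock: 22.13
ee_pos: [0.5004, 0.2866, 0.2157]
tcp_rot: [-0.627, 0.749, 0.166, -0.139]
contact_force: [-3.7, -6.7, 18.9]
opening: 0.0004
```

```bash
python3 chk.py .062 0 .111
```

```text
22.1333 tcp in mouth frame mm [ 61.5  -0.3 110.5] F case [10.2  7.2 16.1] tq [ 1.63 -2.07 -0.04] open 0.000408544357735185
shift cm [ 0.03  0.05 -0.05] rot [-0.001 -0.     0.001] target [0.5001 0.2863 0.2163]
```

Request:
move_arm(deltas="-1 0 0 0.1 0 0 0;-1 0 0 0.2 0 0 0;-1 0 0 0.3 0 0 0;-1 0 0 0.3 0 0 0")

```text
clock: 22.47
ee_pos: [0.5002, 0.2867, 0.2151]
tcp_rot: [-0.627, 0.749, 0.165, -0.138]
contact_force: [-0.8, -12.3, 46.5]
opening: 0.0003
```

```bash
python3 chk.py .062 0 .111
```

```text
22.4667 tcp in mouth frame mm [ 61.4  -0.4 109.9] F case [18.4 12.2 42.7] tq [ 3.21 -4.14 -0.03] open 0.0002963963339989643
shift cm [ 0.04  0.06 -0.11] rot [-0.003  0.001  0.001] target [0.5001 0.2863 0.2163]
```

Request:
move_arm(deltas="-1 0 0 -3 0 0 0;-1 0 0 -5.5 0 0 0;-1 0 -4 -6 0 0 0;-1 0 -8 -6 0 0 0;-1 0 -12 -6 0 0 0;-1 0 -12.4 -3 0 0 0;-1 0 -12.4 -1.5 0 0 0;-1 0 -12.4 -1 0 0 0")

```text
clock: 23.13
ee_pos: [0.6127, 0.2661, 0.1652]
tcp_rot: [-0.626, 0.749, 0.166, -0.14]
contact_force: [-0.2, 0.3, -0.0]
opening: 0.0005
```

Request:
move_arm(deltas="-1 0 0 0.4 0 0 0;-1 0 0 0.6 0 0 0;-1 0 0 0.8 0 0 0;-1 0 0 0.8 0 0 0")

```text
clock: 23.47
ee_pos: [0.6113, 0.2669, 0.1635]
tcp_rot: [-0.627, 0.749, 0.165, -0.137]
contact_force: [-0.3, -1.3, 3.5]
opening: 0.0003
```

```bash
python3 chk.py -.062 0 .111
```

```text
23.4667 tcp in mouth frame mm [-62.6  -0.6 110.9] F case [1.5 1.3 3.1] tq [ 0.1  -0.09  0.04] open 0.0003206281265680538
shift cm [ 0.06  0.06 -0.01] rot [-0.004  0.001  0.001] target [0.6107 0.2664 0.1639]
```

Request:
move_arm(deltas="-1 0 0 -4 0 0 0;-1 0 0 -8 0 0 0;-1 0 0 -12 0 0 0;-1 0 5 -15 0 0 0;-1 0 8 -16 0 0 0;-1 0 11 -16 0 0 0;-1 0 11 -16 0 0 0;-1 0 11 -16 0 0 0")

```text
clock: 24.13
ee_pos: [0.5777, 0.2731, 0.3563]
tcp_rot: [-0.628, 0.749, 0.164, -0.136]
contact_force: [0.5, -0.0, 0.3]
opening: 0.0004
```

```bash
python3 chk.py 0 0 .2; python3 - <<'E'
from h import *
from plant import *
d={n:camera(n) for n in("wrist","scene")}
cv2.imwrite("pics/s19.png",cv2.resize(d["scene"]["pixels"][180:280,150:290],None,fx=5.5,fy=5.5,interpolation=2)[:,:,::-1])
cv2.imwrite("pics/w19.png",cv2.resize(d["wrist"]["pixels"][40:260,150:380],None,fx=2.7,fy=2.7,interpolation=2)[:,:,::-1])
E
```

```text
24.1333 tcp in mouth frame mm [ 49.8  -0.7 271.2] F case [-0.4 -0.1  0.5] tq [-0.02  0.39  0.06] open 0.0003911443130955399
shift cm [ 0.09 -4.93  7.15] rot [-0.007  0.002  0.003] target [0.5924 0.2697 0.2708]
```

View pics/s19.png

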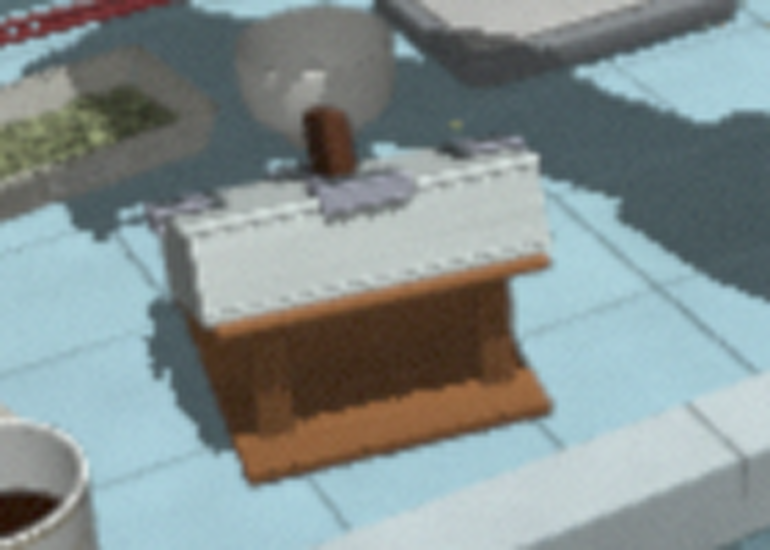

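View pics/w19.png

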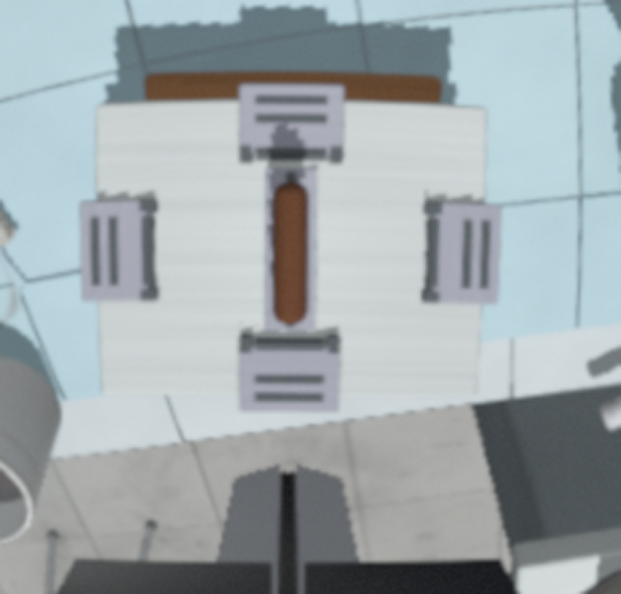

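The final pictures show the lid square on the case, with all four tabs flat (wrist crop: ends near (290,85), (500,250), (290,410) and (82,250)). The gripper is clear of everything.

```bash
python3 -c "
from plant import *
print(close_job())"
```

```text
the job is handed in; nothing more can be done
None
```

The lid is on the case with all four tabs pressed flat, and I handed the job in at about 24 s of the 70 s. `close_job` gives no verdict, so this rests on my own checks.

**What I did:** I lifted the lid by its handle and lowered it square to the slope onto the case. I released it, then pressed the top of the handle with about 27 N before touching any tab. Then I pressed each tab with the closed fingertips.

**Checks that agreed:**
- **Tabs:** each was pressed down to its flat height, and the reaction force was about zero afterwards. In the last scene and wrist pictures all four tabs look flat.
- **Level:** pressing the two flat tabs at opposite ends of the slope met contact at almost the same height (about 110.8 and 111 mm). That puts the lid parallel to the case within about 0.005 rad.
- **Bystanders:** in the pictures I saw no bystander displaced; I did not measure their positions. The gripper ended clear of everything.

**Checks that disagreed:**
- **Height:** the lid met its stop 2 to 3 mm higher than my camera estimate of the case. The scene picture shows no plug gap between plate and rim, so I took this as camera error. The allowed height margin is only 2.5 mm, so this is the least certain point.
- **Tilt:** one corner fit from the wrist camera suggested about 0.03 rad of tilt. The pressing check above did not support it.
- **Case direction:** in the pictures the slope rises towards the robot, not to its right as the description says. I followed the pictures.

**First grasp:** on the first try I lifted before the fingers had closed. They closed on nothing, the lid stayed where it was, and I repeated the grasp. The second lift held.

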